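Turn a display board over on the turning ramp

ROBOT

A 6-joint arm with a two-finger parallel gripper is mounted at the origin on the work surface; the furniture and walls round the work are solid. World frame = base frame: x ahead of the robot, y to its left, z up, the work surface at z = 0. Lengths are in m, angles in degrees, forces in N, time in s.
With the tool pointing down it reaches from about 0.425 to 0.95 m from the base axis. Payload 3.5 kg.
Tool frame: the origin (TCP) lies on the centre line of the jaws, within the pads' length; the fingertips stand 22 mm ahead of it and the grasp point (between the pads) lies 3 mm ahead of it (arm.tips_ahead is the distance from the TCP to the fingertips, in m); z points along the fingers, y is the direction in which the jaws open and shut (so a half turn about z gives the same grasp; the last joint's range is limited). The gripper opens to 85 mm and grips with 20 to 120 N. Pads are 22 mm wide; open, the fingers measure 114 mm over their backs; the gripper's body (76 mm by 85 mm) begins 54 mm behind the grasp point. The pads swing forward as they close: fully open they stand 13 mm farther back than shut.
Start: joints at [62.911, 16.404, 90.338, -0, 73.258, -8.594], TCP at [0.214, 0.64, 0.253] pointing down, gripper open.
Joint ranges: [-158.93, 158.93], [-51.34, 127.21], [12.03, 142.37], [-87.48, 267.48], [13.55, 161.25], [-162.69, 162.69]. Speed limits (degrees/s): [159.86, 159.86, 180, 180, 180, 180].

INTERFACE

Orientations are given as a 3x3 rotation matrix whose columns are the frame's x, y, z axes.
In Python, from station import arm gives the robot as it stands.
- The arm moves only by the tool send_rows, never from a script. Its argument "commands" is a list of rows, each a list of 7 numbers: the turn, a rotation vector about the world's x, y, z as a fraction of full scale, then the shift along the world's x, y, z as a fraction of full scale, then the closure, from -1 (fully open) to 1 (shut), so that 0 is half open. A call has 1 to 20 rows; each row is the pose to reach, as a shift and turn from the pose commanded when the call began, turning the shorter way round; what a row does not reach only later rows make up. Full scale, the value 1, is 1000 mm for a shift and 180 degrees for a turn. A row lasts 1/10 s, in which the tool goes at most 50 mm and 8.59 degrees, less where a joint would pass 70% of its speed; a pose out of reach is approached as far as the arm can. A call with a number of a shift or a turn outside -1 to 1 is refused whole. A call with a gripper value outside its range is refused whole. The fingers move at their own pace and stop on an object; "grip_force" is the grip in N (left out, the last holds). Time passes only in rows, so rows that repeat a pose let the fingers close. It gives the time, the measured TCP pose, the force and the opening at its end, in the units of the state.
- arm.state(): the state, without advancing time (a new reading comes with each control period).
- arm.grab_frame(name): name is "side" or "top" or "wrist"; returns a dict with "image" (480x640x3 uint8, red, green, blue), "intrinsics" (3x3 intrinsics, pixels), "R" (3x3) and "t" (3): a world point X has camera coordinates R X + t. Camera axes: x right, y down, z forward; pixel columns grow to the right and rows downward; lengths in m; the calibration is good to about 2 mm. A picture is of the moment at which its call begins. There is no depth.
- arm.finish_job(): hands the job in, once; it reports no verdict.
The state is a dict: "clock": time; "joint_pos": joint angles; "qd": joint speeds; "effort": joint torques, N m; "tool_pos": TCP position; "eef_rot": TCP orientation; "force": force on the tool from outside, world axes, zero at the start; "ft_torque": the same for the moment, N m; "width": finger opening in m.
Only numpy, scipy, OpenCV 4.12 (cv2) and the standard library are available. Lean on these libraries where they do the work, as an engineer would, in place of code of your own. Each camera call takes 0.05 s, during which the arm holds its last target.

TASK

Clear the paint pot off the landing at the foot of the turning ramp and stand it upright on the bare table. Then take the wooden display board from its drying stand, stand it on edge in the seat at the head of the ramp with its two runners facing downhill, and tip it over so that it falls on its runners, slides down by itself and comes to rest flat on the landing, runners underneath. Leave the other things on the table where they are.

Things in the scene. Friction and masses are not known exactly. Their poses are not given: they have to be found in the camera images.
- ramp: Turning ramp, fixed plywood jig, 96 mm wide, with smooth white slope and landing. Origin on the table under the line where slope meets landing, mid-width; z up, +y uphill, x across. The slope rises 36 deg from (y 0, z 8 mm) to the nose. Side rails 6 mm thick, 12 mm above slope and landing; clear width between them 84 mm. A board on its runners slides down by itself (friction about 0.14).
- ramp_landing (a point): Middle of the landing, on its flat floor (8 mm above the table). The landing is 110 mm long (ramp y -110 to 0), 84 mm wide, with an end wall 20 mm high (above the table) at ramp y -116 to -110.
- ramp_nose (a point): Edge between slope and seat, mid-width, at ramp y 90, z 73 mm: the highest edge of the slope.
- ramp_seat (a point): Middle of the seat surface, at ramp y 101, z 71 mm. From the nose the seat runs 22 mm uphill, sinking 12 deg, to the foot of the back board at ramp y 111.5, z 69 mm, which it meets at a right angle. A board standing on it leans back 12 deg from vertical against the back board.
- ramp_back (a point): Top edge of the front face of the back board, mid-width, ramp y 120, z 108 mm. The back board is 6 mm thick, rises 40 mm from the seat, and leans 12 deg from vertical, its top uphill. It bears the lower 40 mm of a seated board, whose upper 44 mm stand free.
- stand: Drying stand, fixed plywood rest, base 92 x 80 x 6 mm, 70 mm tall. Origin on the table; z up, x along the board's width. Its seat and 40 mm high back board lean 24 deg from vertical: a board on it leans with its top towards the stand's +y.
- board: Loose brown wooden plate 70 (x) x 84 (y) x 8 (z) mm, about 0.06 kg; origin at its middle. Two dark runners 8 wide, 5 high run along y at x = +-27 mm on its +z face. On the stand it leans 24 deg from vertical, y up along the lean, runner face upward and to the stand's -y. Its upper 44 mm are free of the stand: pinch there across the 8 mm, between the runners (46 mm clear).
- pot: Small closed paint pot with black lid and olive band, 33 mm in diameter, 34 mm tall, loose; origin at the centre of its underside, z up. It starts on the landing.
- glue_bottle: Bystander: small white bottle with green cap, 30 x 30 x 61 mm, loose, origin at the centre of its underside. Not to be moved.
- white_pot: Bystander: paint pot with white lid, 38 mm in diameter, 42 mm tall, loose, origin at the centre of its underside. Not to be moved.
- sanding_block: Bystander: brown block 28 x 70 x 16 mm, loose, origin at the centre of its underside, long along its y. Not to be moved.
- hobby_vice: Blue bench vice, fixed obstacle, 108 mm tall; it takes up about x 0.33 to 0.46, y 0.04 to 0.185 m, on the robot's side between stand and ramp.
- magnifier_lamp: Fixed obstacle on the right: a post at the far table edge near x 0.60, y -0.20 m; its thin arm runs above the table near y -0.2, sinking towards the robot from z 0.47 beyond the far edge to 0.27 at x 0.35, and carries a ring head about 0.2 m up at x 0.10 to 0.35, y about -0.25. Pass above it or stay to one side.

How it is judged (in metres and radians):
On the way, in this order (a step that is already met when the one before it is completed fails the run):
1. the pot stands upright on the table, let go (height (world z) of pot below 0.004 m and angle between pot's own z axis and vertical below 0.1 rad and contact force between the fingers and pot below 0.1 N), for 0.2 s.
2. the board stands on edge in the seat at the head of the ramp (y of board in the frame of ramp between 0.075 and 0.132 m and x of board in the frame of ramp between -0.014 and 0.014 m and z of board in the frame of ramp between 0.095 and 0.123 m and angle between board's own y axis and vertical below 0.6 rad), for 0.1 s.
3. the board lies on the slope on its runners, not held (angle between board's own z axis and vertical above 2.3 rad and y of board in the frame of ramp between -0.01 and 0.09 m and contact force between the fingers and board below 0.1 N and contact force between ramp and board above 0.02 N).
At the end, for the whole second after the job is handed in: The board lies flat (within 5 degrees) on the landing floor with its runners underneath, centre within 22 mm of the landing's middle, at rest and let go; the paint pot stands upright (within 6 degrees) on the table, at rest (angle between board's own z axis and vertical above 3.05 rad and z of board in the frame of ramp below 0.021 m and horizontal distance between board and ramp_landing below 0.022 m and linear speed of each of board, pot below 0.02 m/s and contact force between the fingers and board below 0.05 N and height (world z) of pot below 0.004 m and angle between pot's own z axis and vertical below 0.1 rad); the robot touches nothing.
It fails at once if the glue bottle is moved by more than 20 mm (distance of glue_bottle from where it was at the start of the episode above 0.02 m).
It fails at once if the white-lidded pot is moved by more than 20 mm (distance of white_pot from where it was at the start of the episode above 0.02 m).
It fails at once if the sanding block is moved by more than 20 mm (distance of sanding_block from where it was at the start of the episode above 0.02 m).
It fails at once if the pot to be cleared is knocked over (angle between pot's own z axis and vertical above 0.8 rad).
It also fails if it takes over 59 s, if anything falls off the work surface, if the arm or the gripper's body presses on something with over 40 N, if the wrist force passes 120 N, or if a joint passes its speed limit or range.

## Working session

There is one attempt and no reset: what is moved stays moved. The work goes in short steps, Python scripts to look and compute and a tool call to move; the robot and the scene stay as the last step left them, time stands still between calls to the robot, and variables do not carry over. Pictures are saved under pics/ and viewed, and the job is handed in when it is done.

Besides the shell and the picture viewer there is one more tool, called after ">>>" as name([rows], argument=value, ...), one row to a line, values as JSON. send_rows: Moves the arm, as the interface text tells. Its arguments: {"type":"object","properties":{"commands":{"type":"array","items":{"type":"array","items":{"type":"number"}}},"grip_force":{"type":"number"}},"required":["commands"]}

```bash
ls; mkdir -p pics
python3 - <<'E'
from station import arm
import cv2,pickle
s=arm.state(); print(s)
for n in ("side","top","wrist"):
    f=arm.grab_frame(n); cv2.imwrite(f"pics/{n}0.png",f["image"][:,:,::-1]); pickle.dump(f,open(f"pics/{n}0.pkl","wb"))
    print(n,f["intrinsics"],f["R"],f["t"])
print(arm.tips_ahead)
E
```

```text
pics
{'clock': 0.0, 'joint_pos': array([ 6.29109600e+01,  1.64553290e+01,  9.04245155e+01, -1.13971968e-03,
        7.32574986e+01, -8.59519376e+00]), 'qd': array([-0.00972794,  0.04095264,  0.02368545, -0.05172986,  0.16118578,
        0.01003163]), 'effort': array([ 1.90652347e-03, -4.05990386e+01, -2.92626089e+01, -2.99738679e-05,
        5.88022638e-03, -2.77759042e-06]), 'tool_pos': array([0.21381433, 0.63959331, 0.251909  ]), 'eef_rot': array([[-9.48359372e-01,  3.17196070e-01, -1.07461308e-03],
       [ 3.17197709e-01,  9.48357012e-01, -2.14279969e-03],
       [ 3.39429210e-04, -2.37300897e-03, -9.99997127e-01]]), 'force': array([-0.40589055, -0.6774646 ,  0.23907648]), 'ft_torque': array([0.0413891 , 0.01720367, 0.01207938]), 'width': 0.0853678466935885}
side [[466.73889007   0.         314.88933948]
 [  0.         466.73889007 231.53135131]
 [  0.           0.           1.        ]] [[ 9.99809797e-01 -1.23230538e-02 -1.51166303e-02]
 [-1.94920612e-02 -6.57426450e-01 -7.53266568e-01]
 [-6.55528173e-04  7.53417949e-01 -6.57541607e-01]] [-0.46895946  0.06250911  0.90393473]
top [[537.39446065   0.         324.00165122]
 [  0.         537.39446065 233.62192983]
 [  0.           0.           1.        ]] [[ 0.00688353 -0.99976812  0.02040396]
 [-0.99775385 -0.00822643 -0.06647987]
 [ 0.06663231 -0.01990052 -0.99757912]] [0.00313782 0.47484258 1.14827038]
wrist [[338.5567775    0.         324.3032848 ]
 [  0.         338.5567775  240.47757636]
 [  0.           0.           1.        ]] [[ 0.3179015   0.94811994 -0.0026867 ]
 [ 0.8980391  -0.30019833  0.32156918]
 [ 0.30407961 -0.10464009 -0.94688228]] [-0.67277125 -0.04147817  0.38199543]
0.022
```

View pics/side0.png

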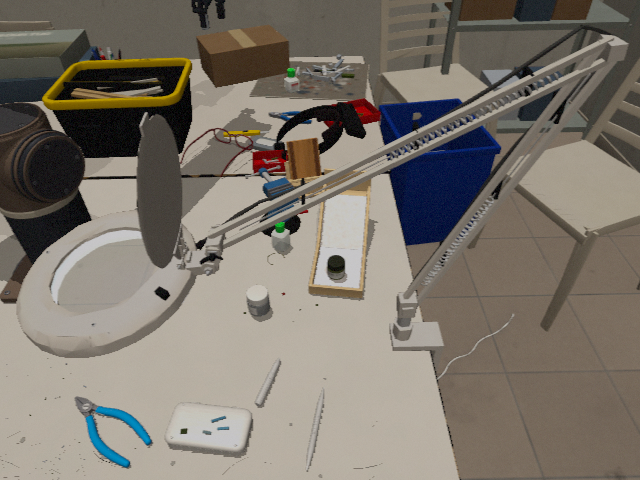

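View pics/top0.png

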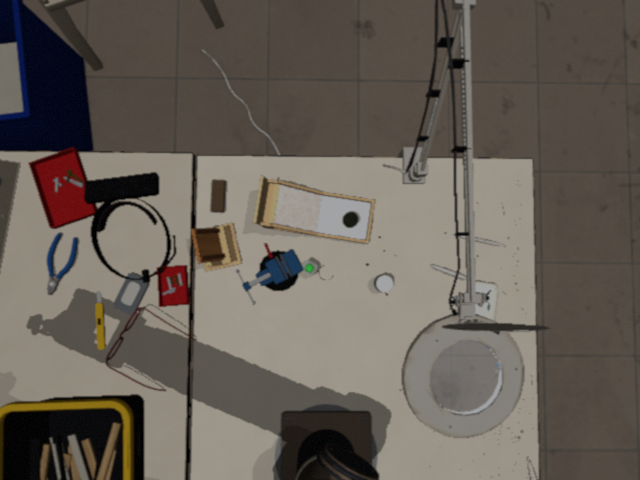

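View pics/wrist0.png

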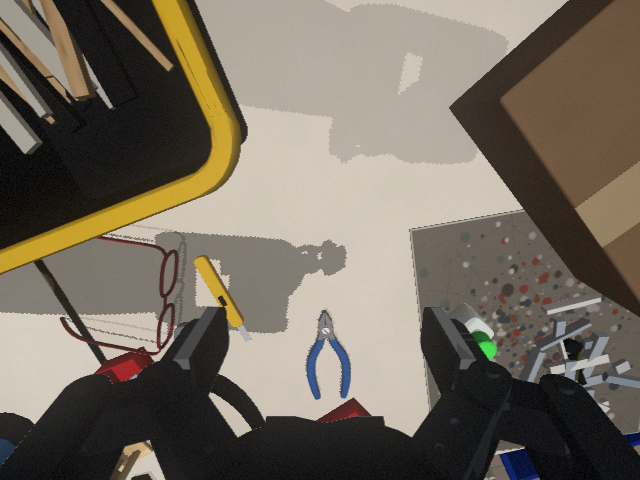

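Run:
```python
import cv2
a=cv2.imread("pics/top0.png")[140:310,180:410]
cv2.imwrite("pics/topz.png",cv2.resize(a,None,fx=3.45,fy=3.45,interpolation=cv2.INTER_CUBIC))
a=cv2.imread("pics/side0.png")[120:330,230:400]
cv2.imwrite("pics/sidez.png",cv2.resize(a,None,fx=2.85,fy=2.85,interpolation=cv2.INTER_CUBIC))
```

```text
(no output)
```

View pics/topz.png

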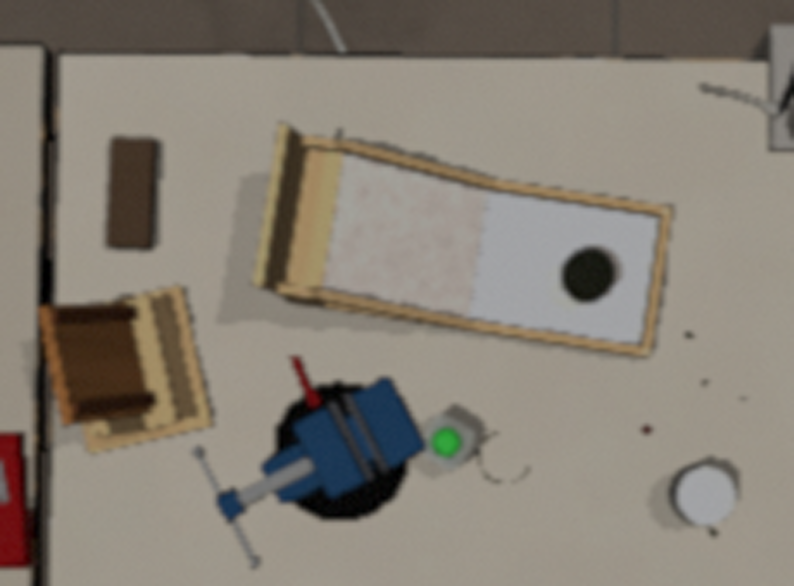

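View pics/sidez.png

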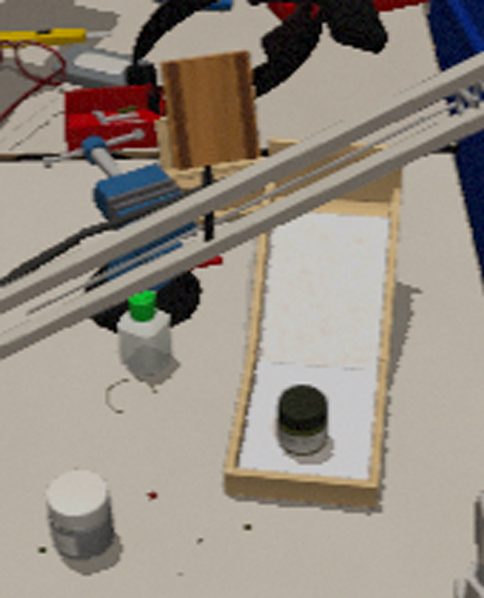

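```bash
cat > h.py <<'E'
import cv2,pickle,numpy as np
def crop(name,f,x0,y0,x1,y1,k):
    a=f["image"][y0:y1,x0:x1,::-1]
    a=cv2.resize(a,None,fx=k,fy=k,interpolation=cv2.INTER_CUBIC)
    for x in range((x0//10+1)*10,x1,10): 
        cv2.line(a,(int((x-x0+.5)*k),0),(int((x-x0+.5)*k),6 if x%50 else 14),(0,0,255),1)
    for y in range((y0//10+1)*10,y1,10):
        cv2.line(a,(0,int((y-y0+.5)*k)),(6 if y%50 else 14,int((y-y0+.5)*k)),(0,0,255),1)
    cv2.imwrite(name,a)
def proj(f,P):
    P=np.atleast_2d(P); c=P@f["R"].T+f["t"]; p=c@f["intrinsics"].T; return p[:,:2]/p[:,2:]
def ray(f,uv,z):
    d=np.linalg.inv(f["intrinsics"])@np.array([uv[0],uv[1],1.]); d=f["R"].T@d; C=-f["R"].T@f["t"]
    return C+d*(z-C[2])/d[2]
E
python3 - <<'E'
from h import *
T=pickle.load(open("pics/top0.pkl","rb"));S=pickle.load(open("pics/side0.pkl","rb"))
crop("pics/t1.png",T,185,155,285,230+45,7); crop("pics/t2.png",T,250,165,390,265,5.7)
crop("pics/s1.png",S,265,125,385,215,6.5); crop("pics/s2.png",S,300,190,385,300,5.4)
E
```

```text
(no output)
```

View pics/t1.png

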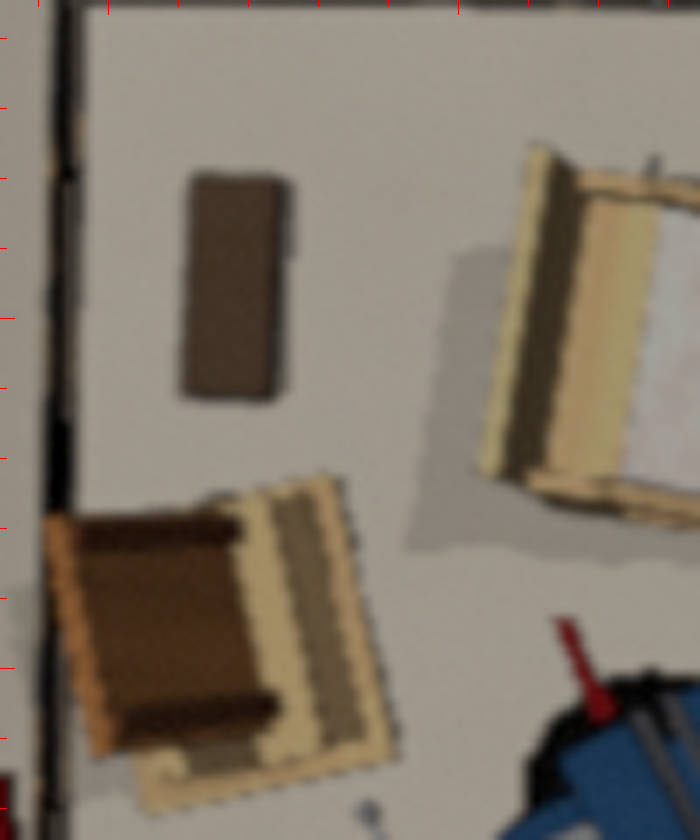

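View pics/t2.png

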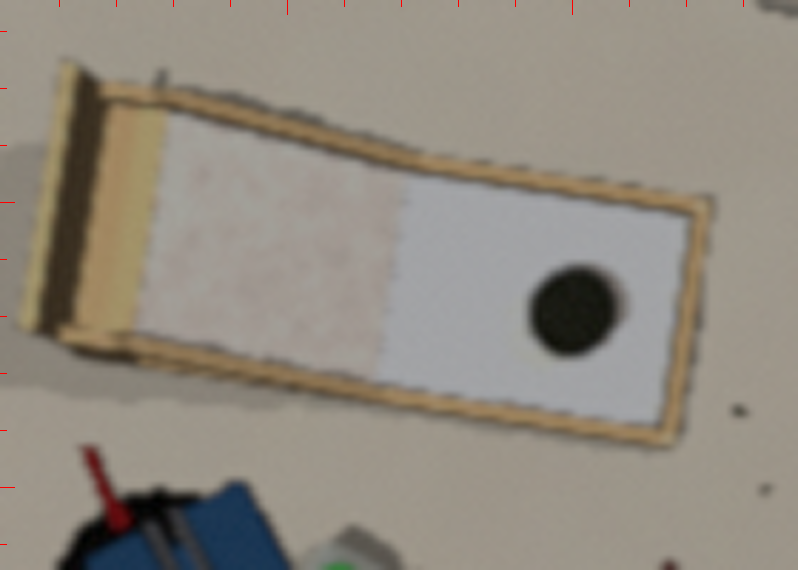

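View pics/s1.png

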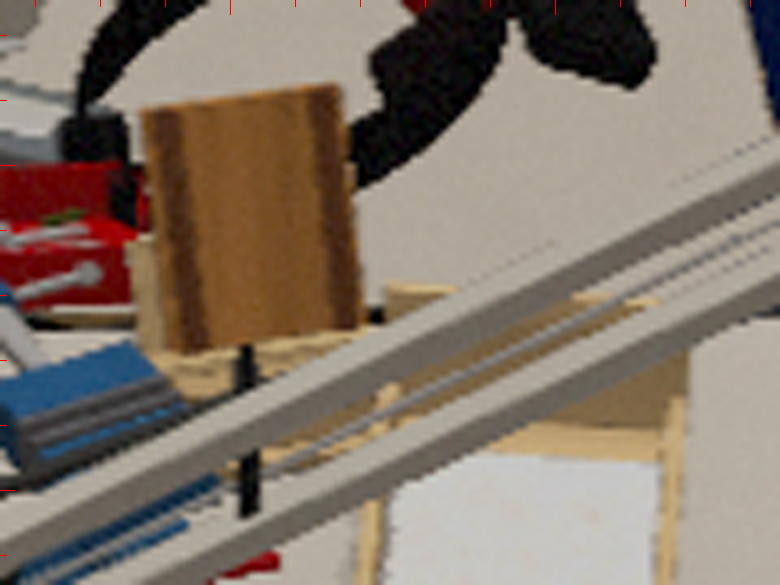

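View pics/s2.png

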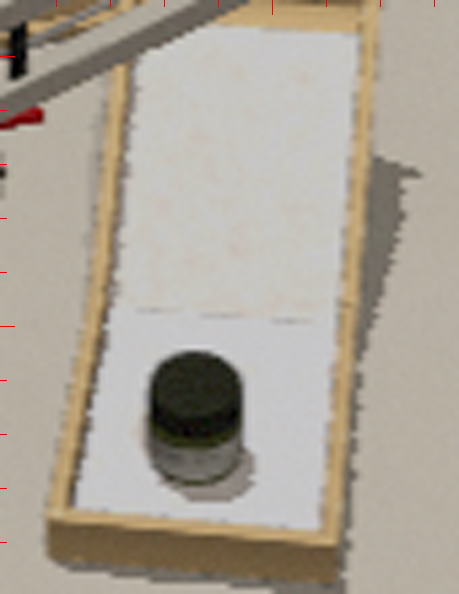

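```bash
cat > fit.py <<'E'
from h import *
from scipy.optimize import least_squares
T=pickle.load(open("pics/top0.pkl","rb"));S=pickle.load(open("pics/side0.pkl","rb"))
t1=lambda X,Y:(T,185+X/7-.5,155+Y/7-.5); t2=lambda X,Y:(T,250+X/5.7-.5,165+Y/5.7-.5)
s1=lambda X,Y:(S,265+X/6.5-.5,125+Y/6.5-.5); s2=lambda X,Y:(S,300+X/5.4-.5,190+Y/5.4-.5)
def Rz(a): c,s=np.cos(a),np.sin(a); return np.array([[c,-s,0],[s,c,0],[0,0,1]])
def board_R(yaw,lean):
    l=np.radians(lean); c,s=np.cos(l),np.sin(l)
    return Rz(yaw)@np.column_stack([[1,0,0],[0,s,c],[0,-c,s]])
def res(model,obs,p):
    r=[]
    for (f,u,v),P in obs: r+=list(proj(f,model(p,np.array(P)/1000))[0]-(u,v))
    return np.array(r)
def fit(model,obs,p0,name):
    q=least_squares(lambda p:res(model,obs,p),p0,loss="soft_l1")
    print(name,np.round(q.x,4)); print(np.round(res(model,obs,q.x).reshape(-1,2),1).tolist()); return q.x
ramp=lambda p,P: Rz(p[2])@P+[p[0],p[1],0]
ro=[(t2(714,200),(48,-116,20)),(t2(668,446),(-48,-116,20)),(t2(168,108),(42,90,73)),(t2(133,330),(-42,90,73)),(t2(405,180),(42,0,8)),(t2(377,378),(-42,0,8)),
(s2(338,545),(48,-116,20)),(s2(48,520),(-48,-116,20)),(s2(338,582),(48,-116,0)),(s2(50,558),(-48,-116,0)),(s2(130,309),(-42,0,8)),(s2(330,320),(42,0,8)),(s2(360,30),(42,90,73))]
bm=lambda p,P: board_R(p[3],24)@P+p[:3]
bo=[(t1(45,515),(35,42,-4)),(t1(95,757),(-35,42,-4)),(t1(240,530),(27,-42,9)),(t1(277,705),(-27,-42,9)),
(s1(340,83),(35,42,-4)),(s1(140,105),(-35,42,-4)),(s1(195,350),(-27,-42,9)),(s1(345,328),(27,-42,9))]
pm=lambda p,P:P+p
if __name__=="__main__":
    r=fit(ramp,ro,[.55,0,0],"ramp"); b=fit(bm,bo,[.5,.3,.1,0],"board")
    q=fit(pm,[(t2(574,310),(0,0,0)),(s2(196,380),(0,0,0))],[.5,-.1,.04],"pot")
    R=Rz(r[2]); o=np.array([r[0],r[1],0])
    print("pot in ramp",R.T@(q-o)); print("landing",o+R@[0,-.055,.008],"nose",o+R@[0,.09,.073],"back",o+R@[0,.12,.108])
    print("board yaw deg",np.degrees(b[3]),"ramp yaw",np.degrees(r[2]))
    f=lambda u,v:(180+u/3.45-.5,140+v/3.45-.5)
    for n,u,v,z in(("white",705,495,.042),("glue",446,441,.061),("block",132,193,.016),("lid",588,272,.042)): print(n,ray(T,f(u,v),z))
    # overlay
    import itertools
    for nm,F in(("top",T),("side",S)):
        im=F["image"][:,:,::-1].copy(); k=4; im=cv2.resize(im,None,fx=k,fy=k,interpolation=cv2.INTER_CUBIC)
        def seg(a,b_,c): 
            A=proj(F,[a,b_]); A=((A+.5)*k).astype(int); cv2.line(im,tuple(map(int,A[0])),tuple(map(int,A[1])),c,1)
        for sx in(-1,1):
            pts=[(sx*42,-110,8),(sx*42,0,8),(sx*42,90,73),(sx*42,111.5,69),(sx*42,120,108)]
            for a,c in zip(pts,pts[1:]): seg(ramp(r,np.array(a)/1e3),ramp(r,np.array(c)/1e3),(0,0,255))
        for a,c in zip([(-48,-116,20),(-42,90,73),(-42,0,8),(-48,120,108)],[(48,-116,20),(42,90,73),(42,0,8),(48,120,108)]): seg(ramp(r,np.array(a)/1e3),ramp(r,np.array(c)/1e3),(0,0,255))
        V=[np.array(v)*[35,42,4]/1e3 for v in itertools.product((-1,1),repeat=3)]
        for i in range(8):
            for j in range(i):
                if np.sum(np.abs(V[i]-V[j])>1e-6)==1: seg(bm(b,V[i]),bm(b,V[j]),(255,255,0))
        for x in(-23,-31,23,31): seg(bm(b,np.array([x,-42,9])/1e3),bm(b,np.array([x,42,9])/1e3),(0,255,0))
        x0,y0,x1,y1=(185,155,385,275) if nm=="top" else (270,125,385,300)
        c=im[y0*k:y1*k,x0*k:x1*k]; s=min(800/c.shape[1],600/c.shape[0]); cv2.imwrite(f"pics/ov_{nm}.png",cv2.resize(c,None,fx=s,fy=s))
E
python3 fit.py
```

```text
ramp [ 0.5203  0.0207 -0.1452]
[[-0.9, -0.7], [0.8, -0.2], [-0.9, -0.3], [-1.2, 0.7], [0.1, -1.9], [-0.9, 1.1], [0.3, 0.2], [-0.4, -0.0], [-0.3, 0.9], [-0.5, 0.5], [-4.0, -0.2], [1.8, 1.2], [0.5, 0.6]]
board [0.4476 0.2463 0.0744 0.2063]
[[-0.8, -0.2], [-1.5, -0.0], [1.2, -0.3], [0.7, -0.2], [-0.3, -0.5], [-0.6, -0.0], [-0.2, 0.4], [0.3, 0.5]]
pot [ 0.5059 -0.048   0.0441]
[[-0.0, -0.6], [-0.5, 0.0]]
pot in ramp [-0.00438193 -0.07002187  0.04408705]
landing [ 0.51238044 -0.03376471  0.008     ] nose [0.53336366 0.109709   0.073     ] back [0.53770501 0.13939321 0.108     ]
board yaw deg 11.822146132585779 ramp yaw -8.32059260111596
white [ 0.36977066 -0.11970634  0.042     ]
glue [0.40154072 0.03870212 0.061     ]
block [0.55581456 0.23758542 0.016     ]
lid [ 0.5060251  -0.04759621  0.042     ]
```

```bash
true
```

```text
(no output)
```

View pics/ov_top.png

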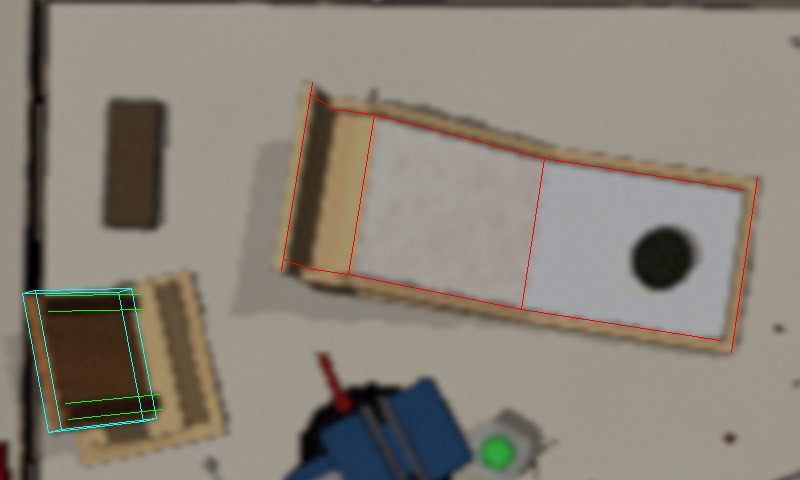

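View pics/ov_side.png

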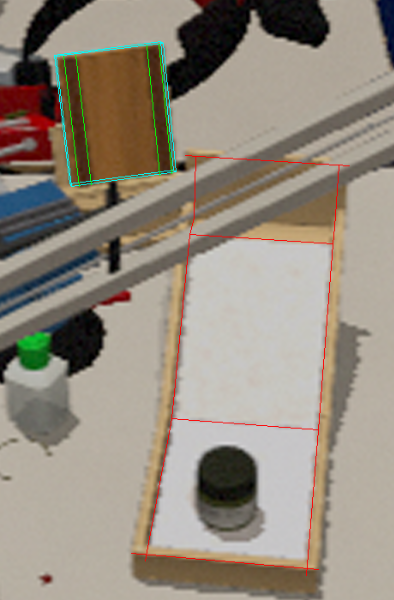

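>>> send_rows([
  [0, 0, 0.057, 0.292, -0.688, -0.05, -0.2],
  [0, 0, 0.057, 0.292, -0.688, -0.05, -0.2],
  [0, 0, 0.057, 0.292, -0.688, -0.05, -0.2],
  [0, 0, 0.057, 0.292, -0.688, -0.05, -0.2],
  [0, 0, 0.057, 0.292, -0.688, -0.05, -0.2],
  [0, 0, 0.057, 0.292, -0.688, -0.05, -0.2],
  [0, 0, 0.057, 0.292, -0.688, -0.05, -0.2],
  [0, 0, 0.057, 0.292, -0.688, -0.05, -0.2],
  [0, 0, 0.057, 0.292, -0.688, -0.05, -0.2],
  [0, 0, 0.057, 0.292, -0.688, -0.05, -0.2],
  [0, 0, 0.057, 0.292, -0.688, -0.05, -0.2],
  [0, 0, 0.057, 0.292, -0.688, -0.05, -0.2],
  [0, 0, 0.057, 0.292, -0.688, -0.05, -0.2],
  [0, 0, 0.057, 0.292, -0.688, -0.05, -0.2],
  [0, 0, 0.057, 0.292, -0.688, -0.05, -0.2],
  [0, 0, 0.057, 0.292, -0.688, -0.05, -0.2],
  [0, 0, 0.057, 0.292, -0.688, -0.05, -0.2],
  [0, 0, 0.057, 0.292, -0.688, -0.05, -0.2],
])

```text
clock: 1.95
tool_pos: [0.5055, -0.0471, 0.2029]
eef_rot: [[-0.99, 0.143, -0.001], [0.143, 0.99, 0.001], [0.001, 0.0, -1.0]]
force: [-1.0, 0.8, 0.4]
width: 0.0514
```

```bash
cat > look.py <<'E'
import sys
from station import arm
from h import *
def st():
    s=arm.state(); print("clk",round(s["clock"],2),"pos",np.round(s["tool_pos"],4),"w",round(s["width"],4),"F",np.round(s["force"],2),"j",np.round(s["joint_pos"],1)); print(np.round(s["eef_rot"],4).tolist()); return s
def look(cam,tag):
    f=arm.grab_frame(cam); pickle.dump(f,open(f"pics/{tag}.pkl","wb")); cv2.imwrite(f"pics/{tag}.png",f["image"][:,:,::-1]); return f
if __name__=="__main__":
    st()
    for a in sys.argv[2:]: look(a,a+sys.argv[1])
E
python3 look.py 1 wrist; python3 -c "
from h import *;f=pickle.load(open('pics/top0.pkl','rb'));print(ray(f,(275,155),0))"
```

```text
clk 1.95 pos [ 0.5055 -0.0471  0.2029] w 0.0514 F [-1.03  0.75  0.35] j [-16.8  -2.1 116.2   0.   65.9 -98.6]
[[-0.9898, 0.1427, -0.001], [0.1427, 0.9898, 0.0006], [0.0011, 0.0005, -1.0]]
[0.6493326  0.11607264 0.        ]
```

View pics/wrist1.png

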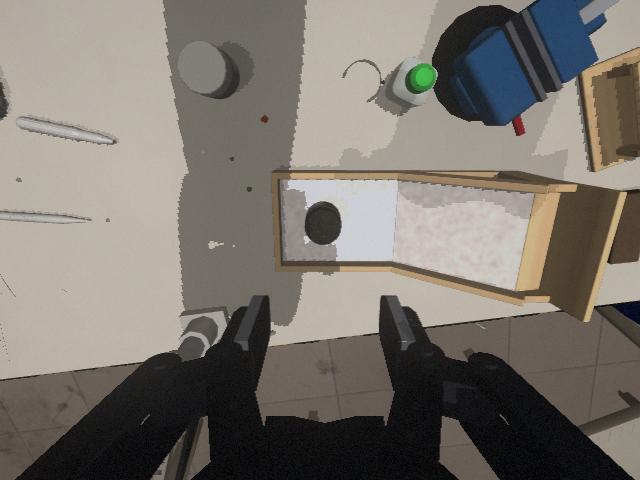

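Run:
```python
from fit import *
W=pickle.load(open("pics/wrist1.pkl","rb"));w=lambda u,v:(W,u,v)
wo=[(w(273,171),(-48,-116,20)),(w(275,272),(48,-116,20)),(w(533,193),(-42,90,73)),(w(520,290),(42,90,73)),(w(397,180),(-42,0,8)),(w(393,262),(42,0,8)),(w(627,190),(-48,120,108)),(w(588,320),(48,120,108))]
a=fit(ramp,wo,[.52,.02,-.145],"wrist ramp"); b=fit(ramp,ro+wo,a,"all")
print("pot",ray(W,(323,223),.042))
q=fit(pm,[(t2(574,310),(0,0,0)),(s2(196,380),(0,0,0)),(w(323,223),(0,0,0))],[.5,-.1,.04],"pot")
print("glue",ray(W,(423,78),.061))
crop("pics/w1.png",W,265,160,405,280,5.7);crop("pics/w2.png",W,500,140,640,330,3.1)
```

```text
wrist ramp [ 0.5197  0.0209 -0.1413]
[[-0.3, 1.9], [2.8, 0.0], [6.2, -3.3], [-1.2, 1.0], [3.0, -2.6], [1.2, -0.6], [-6.3, -0.0], [-3.8, 0.4]]
all [ 0.5198  0.0208 -0.1413]
[[-1.0, -0.7], [0.8, -0.2], [-1.1, 0.1], [-1.2, 1.1], [-0.1, -1.7], [-0.9, 1.4], [0.3, 0.1], [-0.5, 0.0], [-0.3, 0.8], [-0.6, 0.5], [-4.2, -0.2], [1.5, 1.1], [0.0, 0.5], [-0.3, 2.0], [2.7, 0.1], [6.1, -3.2], [-1.3, 1.1], [2.9, -2.5], [1.2, -0.5], [-6.5, 0.2], [-3.9, 0.5]]
pot [ 0.50186112 -0.0487075   0.042     ]
pot [ 0.5025 -0.0485  0.0433]
[[0.2, 1.1], [-2.3, 0.6], [0.4, 1.1]]
glue [0.40158736 0.03736715 0.061     ]
```

View pics/w1.png

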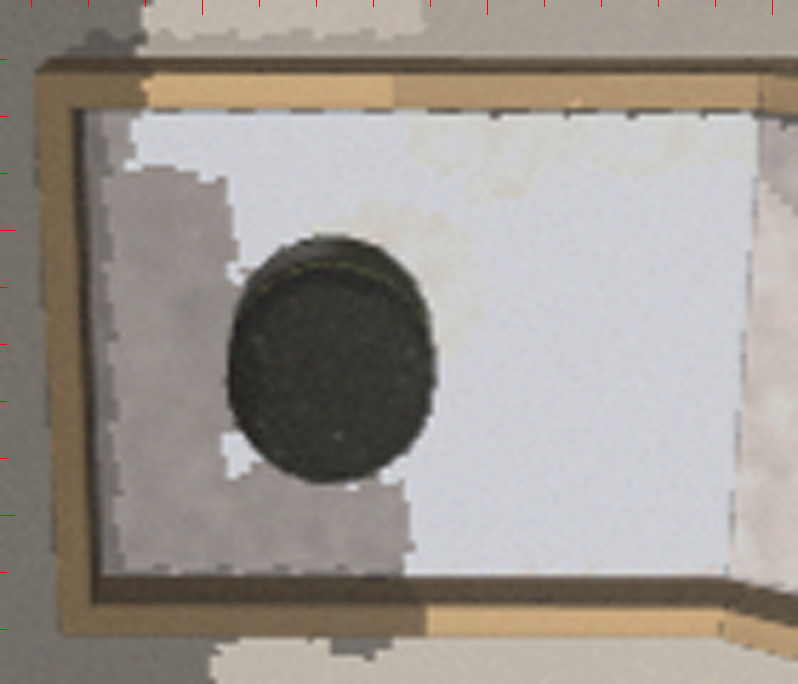

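View pics/w2.png

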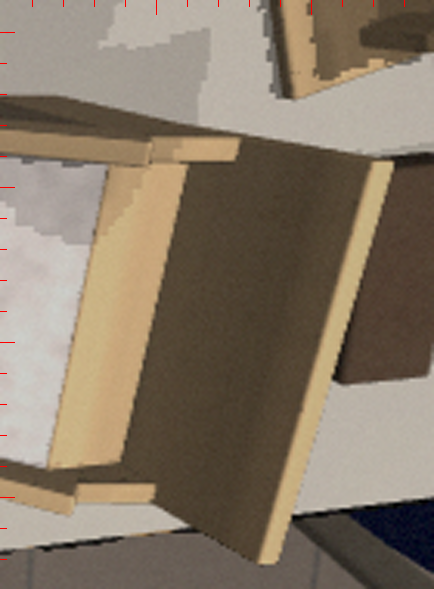

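```bash
cat > fit2.py <<'E'
from fit import *
W=pickle.load(open("pics/wrist1.pkl","rb"));w=lambda u,v:(W,u,v)
w1=lambda X,Y:(W,265+X/5.7-.5,160+Y/5.7-.5);w2=lambda X,Y:(W,500+X/3.1-.5,140+Y/3.1-.5)
wo=[(w1(35,73),(-48,-116,20)),(w1(62,635),(48,-116,20)),(w1(733,577),(42,0,8)),(w2(48,467),(42,90,73)),(w2(120,460),(42,111.5,69)),(w2(375,160),(-48,120,108)),(w2(258,563),(48,120,108))]
if __name__=="__main__":
    a=fit(ramp,wo,[.52,.02,-.145],"wrist ramp"); b=fit(ramp,ro+wo,a,"all")
    print("pot",ray(W,w1(332,375)[1:],.042))
    g=fit(lambda p,P:ramp(p,P)+[0,0,p[3]],wo,[*a,0],"wrist free z")
E
python3 fit2.py
```

```text
wrist ramp [ 0.5191  0.0194 -0.1469]
[[0.5, -0.7], [0.5, 0.1], [-0.7, 0.2], [1.5, 0.9], [1.4, 1.0], [-2.0, -0.8], [-1.1, -0.5]]
all [ 0.5194  0.0197 -0.1456]
[[-0.4, -0.3], [1.2, 0.2], [-0.5, 0.1], [-0.7, 1.1], [0.5, -1.5], [-0.5, 1.6], [-0.2, 0.6], [-0.9, 0.4], [-0.7, 1.4], [-1.0, 0.9], [-4.4, 0.2], [1.4, 1.6], [0.1, 0.9], [1.0, -0.1], [1.0, 0.5], [-0.2, 0.5], [2.1, 1.2], [1.9, 1.2], [-1.5, -0.5], [-0.5, -0.3]]
pot [ 0.50386713 -0.04922356  0.042     ]
wrist free z [ 0.5188  0.0192 -0.1469  0.0007]
[[0.2, -0.8], [0.2, 0.1], [-0.7, 0.3], [1.8, 1.0], [1.8, 1.2], [-1.3, -1.0], [-0.6, -0.3]]
```

>>> send_rows([
  [0, 0, 0, 0, 0, -0.05, -0.05],
  [0, 0, 0, 0, 0, -0.1, -0.05],
  [0, 0, 0, 0, 0, -0.13, -0.05],
  [0, 0, 0, 0, 0, -0.15, -0.05],
  [0, 0, 0, 0, 0, -0.165, -0.05],
  [0, 0, 0, 0, 0, -0.166, -0.05],
  [0, 0, 0, 0, 0, -0.166, -0.05],
], grip_force=25)

```text
clock: 2.7
tool_pos: [0.506, -0.0468, 0.0376]
eef_rot: [[-0.99, 0.142, -0.0], [0.142, 0.99, 0.0], [0.0, 0.0, -1.0]]
force: [0.3, -0.3, 0.6]
width: 0.0445
```

```bash
python3 look.py 2 wrist side
```

```text
clk 2.7 pos [ 0.506  -0.0468  0.0376] w 0.0445 F [ 0.3  -0.26  0.65] j [-16.7  12.5 120.8   0.   46.7 -98.6]
[[-0.9899, 0.1415, -0.0001], [0.1415, 0.9899, 0.0001], [0.0002, 0.0001, -1.0]]
```

View pics/wrist2.png

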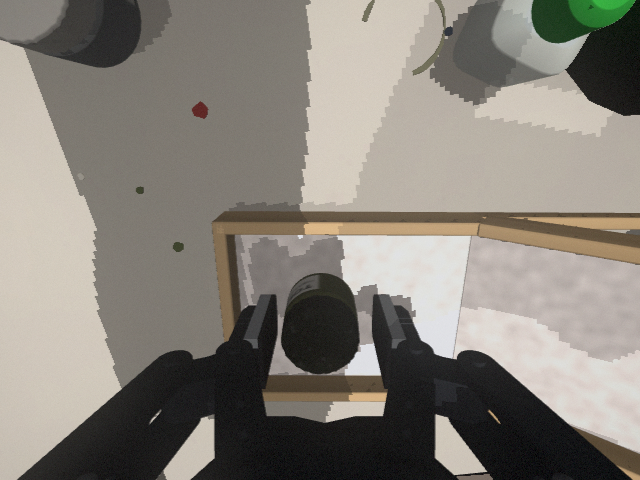

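>>> send_rows([
  [0, 0, 0, 0, 0, 0, 1],
  [0, 0, 0, 0, 0, 0, 1],
  [0, 0, 0, 0, 0, 0, 1],
  [0, 0, 0, 0, 0, 0, 1],
  [0, 0, 0, 0, 0, 0, 1],
  [0, 0, 0, 0, 0, 0.02, 1],
  [0, 0, 0, 0, 0, 0.05, 1],
  [0, 0, 0, 0, 0, 0.06, 1],
  [0, 0, 0, 0.03, 0.004, 0.06, 1],
  [0, 0, 0, 0.065, 0.008, 0.06, 1],
  [0, 0, 0, 0.09, 0.012, 0.06, 1],
  [0, 0, 0, 0.094, 0.012, 0.06, 1],
  [0, 0, 0, 0.094, 0.012, 0.06, 1],
], grip_force=25)

```text
clock: 4.1
tool_pos: [0.5998, -0.0358, 0.0965]
eef_rot: [[-0.99, 0.143, -0.001], [0.143, 0.99, 0.0], [0.001, -0.0, -1.0]]
force: [-0.7, -0.3, -0.8]
width: 0.0322
```

```bash
python3 look.py 3 wrist top
```

```text
clk 4.1 pos [ 0.5998 -0.0358  0.0965] w 0.0322 F [-0.69 -0.27 -0.8 ] j [-13.1  17.2 107.1  -0.   55.8 -94.9]
[[-0.9897, 0.1428, -0.0015], [0.1428, 0.9897, 0.0001], [0.0015, -0.0001, -1.0]]
```

View pics/wrist3.png

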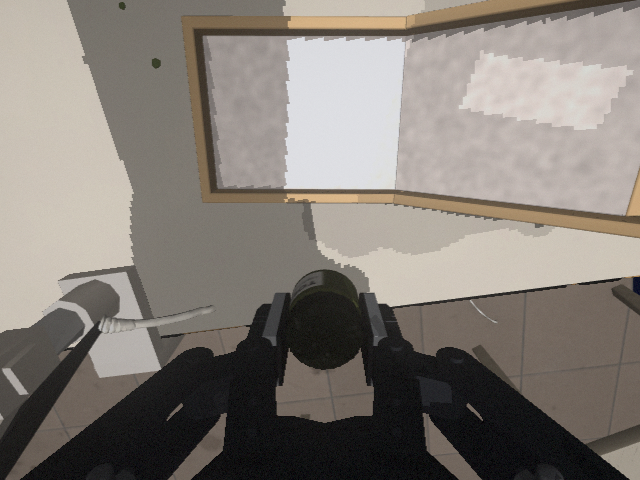

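View pics/top3.png

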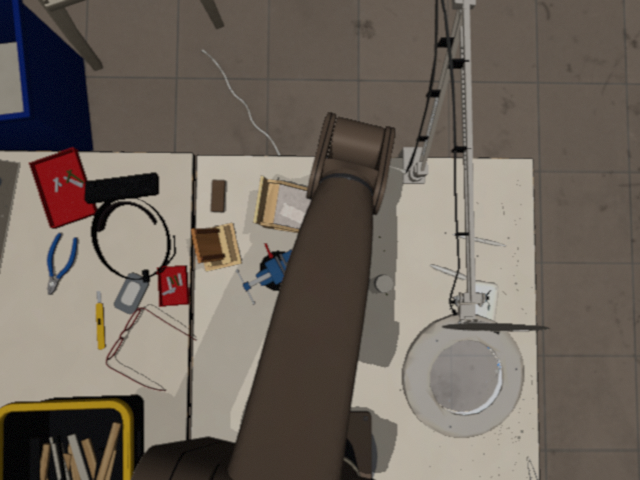

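>>> send_rows([
  [0, 0, 0, 0, 0, -0.035, 1],
  [0, 0, 0, 0, 0, -0.055, 1],
  [0, 0, 0, 0, 0, -0.063, 1],
  [0, 0, 0, 0, 0, -0.066, 1],
  [0, 0, 0, 0, 0, -0.066, 1],
  [0, 0, 0, 0, 0, -0.066, 0.3],
  [0, 0, 0, 0, 0, -0.066, 0],
  [0, 0, 0, 0, 0, -0.066, 0],
  [0, 0, 0, 0, 0, -0.066, 0],
  [0, 0, 0, 0, 0, -0.02, 0],
  [0, 0, 0, 0, 0, 0.03, 0],
  [0, 0, 0, 0, 0, 0.08, 0],
])

```text
clock: 5.4
tool_pos: [0.5996, -0.0358, 0.1784]
eef_rot: [[-0.99, 0.143, -0.001], [0.143, 0.99, 0.0], [0.001, 0.0, -1.0]]
force: [1.3, -0.3, -0.5]
width: 0.0427
```

```bash
python3 look.py 4 wrist
```

```text
clk 5.4 pos [ 0.5996 -0.0358  0.1784] w 0.0427 F [ 1.33 -0.33 -0.49] j [-13.1  11.3 104.7   0.   64.1 -94.8]
[[-0.9897, 0.1432, -0.0013], [0.1432, 0.9897, 0.0003], [0.0014, 0.0001, -1.0]]
```

View pics/wrist4.png

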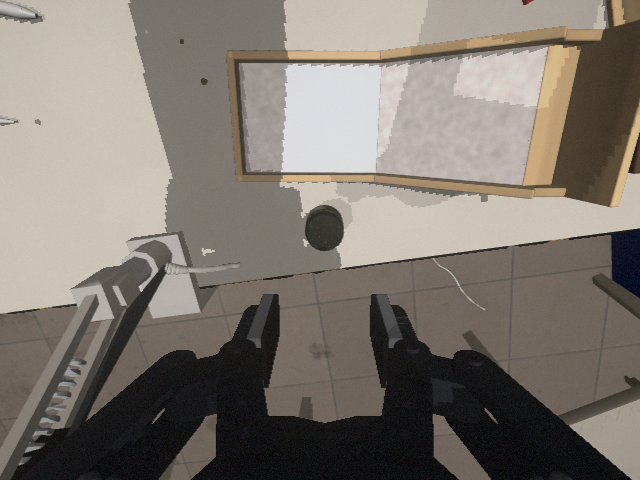

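```bash
cat > tgt.py <<'E'
from fit import *
from station import arm
from scipy.spatial.transform import Rotation as Ro
def toolR(yaw_deg,lean):
    B=board_R(np.radians(yaw_deg),lean); return np.column_stack([-B[:,0],-B[:,2],-B[:,1]])
def go(pos,R,s=None):
    s=s or arm.state(); d=np.array(pos)-s["tool_pos"]; rv=Ro.from_matrix(R@np.array(s["eef_rot"]).T).as_rotvec(degrees=True)/180
    print("turn",np.round(rv,4).tolist(),"shift",np.round(d,4).tolist())
E
python3 - <<'E'
from tgt import *
c=np.array([.4476,.2463,.0744]); B=board_R(.2063,24)
for h in(.107,.027): print(c+B@[0,h,0]); go(c+B@[0,h,0],toolR(11.82,24))
E
```

```text
[0.43868521 0.28889798 0.17214936]
turn [-0.1337, 0.0009, 0.1086] shift [-0.1662, 0.3256, -0.0176]
[0.44535047 0.25704902 0.09906573]
turn [-0.1337, 0.0009, 0.1086] shift [-0.1595, 0.2938, -0.0907]
```

>>> send_rows([
  [-0.03, 0, 0.03, -0.02, 0.04, 0.03, -0.2],
  [-0.06, 0, 0.06, -0.045, 0.085, 0.04, -0.2],
  [-0.1, 0, 0.09, -0.07, 0.13, 0.04, -0.2],
  [-0.134, 0.001, 0.109, -0.09, 0.18, 0.04, -0.2],
  [-0.134, 0.001, 0.109, -0.115, 0.225, 0.03, -0.2],
  [-0.134, 0.001, 0.109, -0.14, 0.27, 0.02, -0.2],
  [-0.134, 0.001, 0.109, -0.16, 0.31, 0.0, -0.2],
  [-0.134, 0.001, 0.109, -0.166, 0.3255, -0.0175, -0.2],
  [-0.134, 0.001, 0.109, -0.166, 0.3255, -0.0175, -0.2],
  [-0.134, 0.001, 0.109, -0.166, 0.3255, -0.0175, -0.2],
  [-0.134, 0.001, 0.109, -0.166, 0.3255, -0.0175, -0.2],
])

```text
clock: 6.55
tool_pos: [0.435, 0.2892, 0.1607]
eef_rot: [[-0.98, -0.187, 0.068], [-0.199, 0.894, -0.401], [0.014, -0.406, -0.914]]
force: [-0.3, 0.3, -0.4]
width: 0.051
```

```bash
python3 look.py 5 wrist side
```

```text
clk 6.55 pos [0.435  0.2892 0.1607] w 0.051 F [-0.27  0.29 -0.4 ] j [ 31.9   9.7 110.9 -23.5  70.6 -59.6]
[[-0.98, -0.1869, 0.0685], [-0.1986, 0.8944, -0.4008], [0.0136, -0.4064, -0.9136]]
```

View pics/wrist5.png

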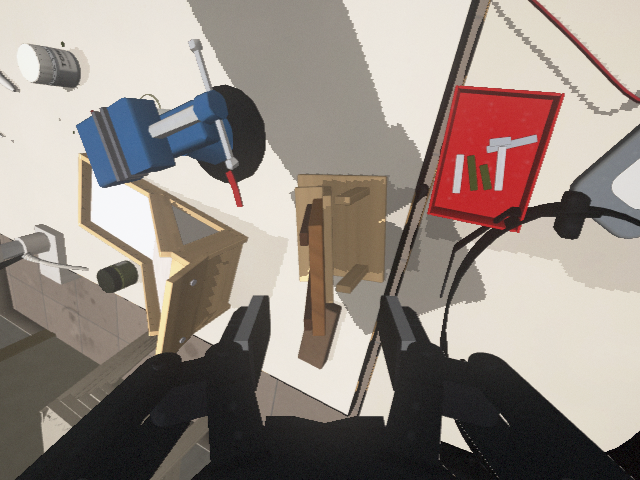

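View pics/side5.png

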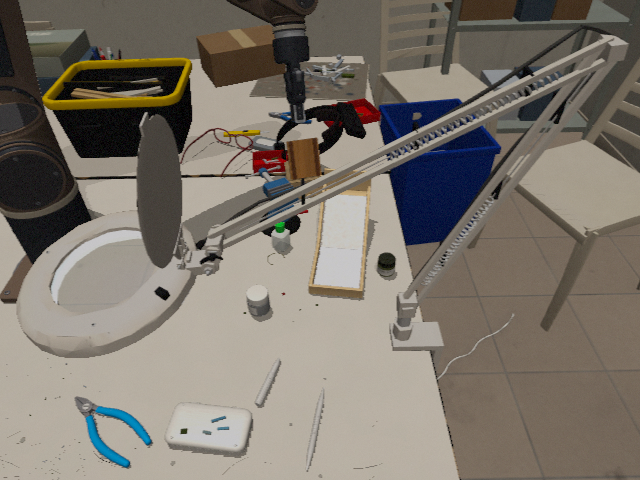

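```bash
python3 look.py 6; python3 look.py 6
python3 - <<'E'
from tgt import *
c=np.array([.4476,.2463,.0744]); B=board_R(.2063,24)
for h in(.107,.027): print(c+B@[0,h,0]); go(c+B@[0,h,0],toolR(11.82,24))
W=pickle.load(open("pics/wrist5.pkl","rb"))
print("Cw",-W["R"].T@W["t"])
import itertools
for P in [(35,42,-4),(35,42,4),(-35,42,-4),(-35,42,4),(27,42,9),(-27,42,9)]: print(P,proj(W,c+B@(np.array(P)/1e3)).round(1))
crop("pics/w5.png",W,270,160,400,380,2.7)
print(arm.state()["tool_pos"])
E
```

```text
clk 6.65 pos [0.4353 0.289  0.161 ] w 0.0514 F [-0.67  1.17  0.05] j [ 31.9   9.7 110.9 -23.5  70.6 -59.6]
[[-0.9802, -0.1858, 0.0684], [-0.1975, 0.8948, -0.4004], [0.0132, -0.406, -0.9138]]
clk 6.65 pos [0.4353 0.289  0.161 ] w 0.0514 F [-0.67  1.17  0.05] j [ 31.9   9.7 110.9 -23.5  70.6 -59.6]
[[-0.9802, -0.1858, 0.0684], [-0.1975, 0.8948, -0.4004], [0.0132, -0.406, -0.9138]]
[0.43868521 0.28889798 0.17214936]
turn [0.0006, -0.0042, 0.0024] shift [0.0034, -0.0001, 0.0112]
[0.44535047 0.25704902 0.09906573]
turn [0.0006, -0.0042, 0.0024] shift [0.0101, -0.0319, -0.0619]
Cw [0.34514296 0.32033011 0.27257201]
(35, 42, -4) [[323.3 339.3]]
(35, 42, 4) [[310.1 339.3]]
(-35, 42, -4) [[323.  228.2]]
(-35, 42, 4) [[308.3 228.2]]
(27, 42, 9) [[301.6 327.8]]
(-27, 42, 9) [[299.5 242.2]]
[0.43525478 0.28895466 0.16098325]
```

View pics/w5.png

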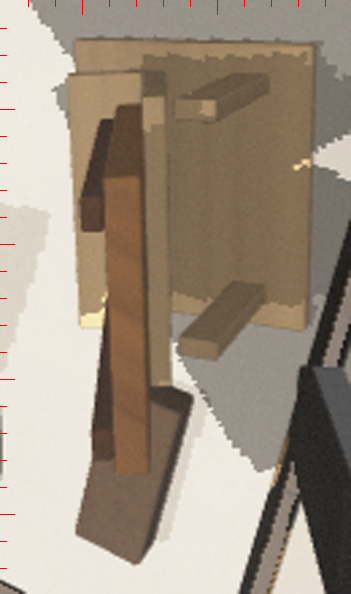

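>>> send_rows([
  [0.0006, -0.004, 0.0024, 0.003, 0, 0.01, -0.2],
  [0.0006, -0.004, 0.0024, 0.004, -0.008, -0.008, -0.2],
  [0.0006, -0.004, 0.0024, 0.0055, -0.016, -0.026, -0.2],
  [0.0006, -0.004, 0.0024, 0.007, -0.024, -0.044, -0.2],
  [0.0006, -0.004, 0.0024, 0.009, -0.032, -0.062, -0.2],
  [0.0006, -0.004, 0.0024, 0.009, -0.032, -0.062, -0.2],
  [0.0006, -0.004, 0.0024, 0.009, -0.032, -0.062, -0.2],
  [0.0006, -0.004, 0.0024, 0.009, -0.032, -0.062, -0.2],
])

```text
clock: 7.45
tool_pos: [0.4442, 0.2582, 0.0995]
eef_rot: [[-0.978, -0.189, 0.084], [-0.207, 0.894, -0.398], [-0.0, -0.406, -0.914]]
force: [-0.3, -0.3, 0.6]
width: 0.0512
```

```bash
python3 look.py 7 wrist side
python3 - <<'E'
from tgt import *
c=np.array([.4465,.2463,.0744]); B=board_R(.2063,24)
s=arm.state(); print("tcp in board",B.T@(s["tool_pos"]-c)); go(c+B@[0,.027,0],toolR(11.82,24))
S=pickle.load(open("pics/side7.pkl","rb"));crop("pics/s7.png",S,240,80,360,190,5)
E
```

```text
clk 7.45 pos [0.4442 0.2582 0.0995] w 0.0512 F [-0.3  -0.34  0.57] j [ 28.8  12.9 114.6 -26.   62.4 -58.9]
[[-0.9784, -0.1885, 0.0843], [-0.2065, 0.894, -0.3976], [-0.0004, -0.4065, -0.9137]]
tcp in board [-1.89599542e-05  2.77635474e-02 -1.06766905e-03]
turn [-0.0001, 0.0, -0.0007] shift [0.0003, -0.0013, -0.0003]
```

View pics/wrist7.png

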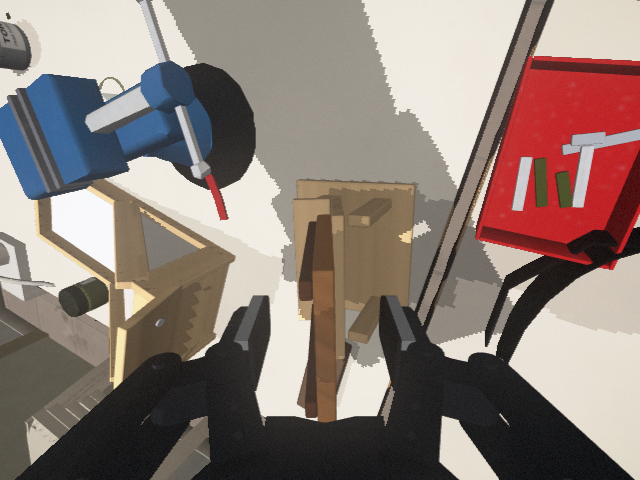

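View pics/s7.png

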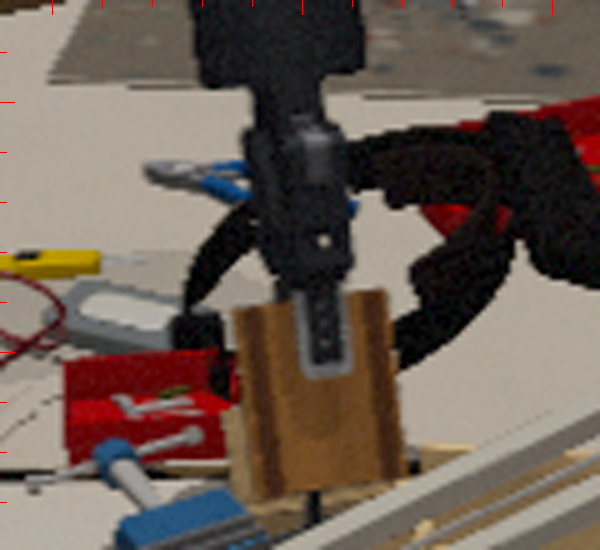

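>>> send_rows([
  [0, 0, 0, 0, 0, 0, 0.3],
  [0, 0, 0, 0, 0, 0, 1],
  [0, 0, 0, 0, 0, 0, 1],
  [0, 0, 0, 0, 0, 0, 1],
  [0, 0, 0, 0, 0, 0, 1],
  [0, 0, 0, 0, 0, 0, 1],
  [0, 0, 0, 0, 0, 0, 1],
], grip_force=45)

```text
clock: 8.25
tool_pos: [0.4432, 0.2573, 0.0983]
eef_rot: [[-0.978, -0.19, 0.082], [-0.207, 0.893, -0.4], [0.003, -0.408, -0.913]]
force: [-1.1, -2.1, 5.6]
width: 0.0069
```

```bash
python3 look.py 8
```

```text
clk 8.25 pos [0.4432 0.2573 0.0983] w 0.0069 F [-1.1  -2.08  5.56] j [ 28.8  13.  114.7 -26.1  62.5 -58.9]
[[-0.9784, -0.1898, 0.0818], [-0.2067, 0.8928, -0.4002], [0.0029, -0.4085, -0.9128]]
```

>>> send_rows([
  [0, 0, 0, -0.0008, 0.004, 0.009, 1],
  [0, 0, 0, -0.0024, 0.0115, 0.026, 1],
  [0, 0, 0, -0.004, 0.02, 0.046, 1],
  [0, 0, 0, -0.006, 0.028, 0.064, 1],
  [0, 0, 0, -0.0075, 0.036, 0.082, 1],
  [0, 0, 0, -0.009, 0.044, 0.1, 1],
  [0, 0, 0, -0.01, 0.048, 0.11, 1],
  [0, 0, 0, -0.01, 0.048, 0.11, 1],
  [0, 0, 0, -0.01, 0.048, 0.11, 1],
])

```text
clock: 9.15
tool_pos: [0.4327, 0.3056, 0.2069]
eef_rot: [[-0.978, -0.19, 0.081], [-0.207, 0.894, -0.399], [0.003, -0.407, -0.914]]
force: [0.1, -0.7, -0.5]
width: 0.0075
```

```bash
python3 look.py 9 side
python3 - <<'E'
from tgt import *
R=Rz(np.radians(-8.35)); o=np.array([.5194,.0198,0]); c=o+R@[0,.1163,.1109]; B=board_R(np.radians(-8.35),12)
print(c)
for h in (.057,.0): go(c+B@[0,.0267+h,0],toolR(-8.35,12))
S=pickle.load(open("pics/side9.pkl","rb"));crop("pics/s9.png",S,240,40,380,190,4)
E
```

```text
clk 9.15 pos [0.4327 0.3056 0.2069] w 0.0075 F [ 0.12 -0.69 -0.52] j [ 33.6   7.3 108.2 -22.9  75.2 -60.4]
[[-0.9784, -0.1902, 0.081], [-0.2067, 0.8936, -0.3986], [0.0034, -0.4067, -0.9136]]
[0.53628905 0.13486715 0.1109    ]
turn [0.0672, 0.0007, -0.1123] shift [0.1063, -0.1532, -0.0137]
turn [0.0672, 0.0007, -0.1123] shift [0.1046, -0.1649, -0.0695]
```

View pics/s9.png

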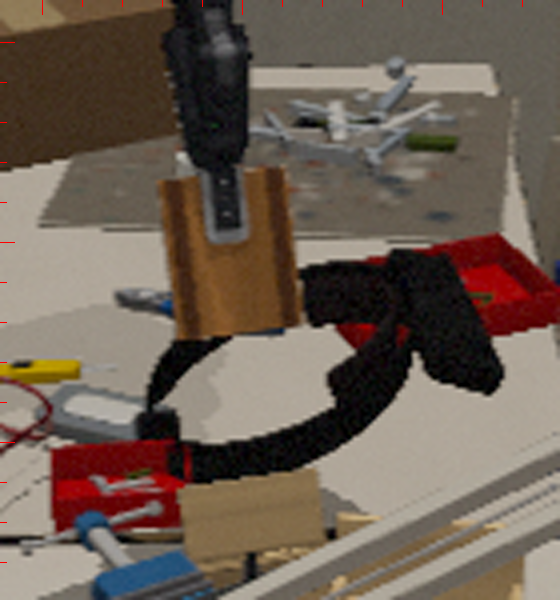

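Run:
```python
from tgt import *
S=pickle.load(open("pics/side9.pkl","rb")); st=arm.state(); Rt=np.array(st["eef_rot"]); tp=st["tool_pos"]
s9=lambda X,Y:(S,240+X/4-.5,40+Y/4-.5)
B0=np.column_stack([-Rt[:,0],-Rt[:,2],-Rt[:,1]])
m=lambda p,P: tp+B0@(Ro.from_euler("z",p[2]).as_matrix()@P+[p[0],-p[1],0])
ob=[(s9(283,168),(35,42,-4)),(s9(160,182),(-35,42,-4)),(s9(178,338),(-35,-42,4)),(s9(301,325),(35,-42,4))]
p=fit(m,ob,[0,.027,0],"inhand")
```

```text
inhand [ 0.0027  0.0268 -0.0029]
[[0.6, -0.4], [-0.9, -0.7], [-0.3, 0.8], [0.5, 0.4]]
```

>>> send_rows([
  [0.0168, 0, -0.028, 0.01, -0.015, 0, 1],
  [0.0336, 0, -0.056, 0.035, -0.05, 0, 1],
  [0.05, 0, -0.084, 0.06, -0.085, 0, 1],
  [0.0672, 0.0007, -0.1123, 0.085, -0.125, -0.005, 1],
  [0.0672, 0.0007, -0.1123, 0.1, -0.15, -0.01, 1],
  [0.0672, 0.0007, -0.1123, 0.1043, -0.157, -0.0137, 1],
  [0.0672, 0.0007, -0.1123, 0.1043, -0.157, -0.0137, 1],
  [0.0672, 0.0007, -0.1123, 0.1043, -0.157, -0.0137, 1],
  [0.0672, 0.0007, -0.1123, 0.1043, -0.157, -0.0137, 1],
])

```text
clock: 10.1
tool_pos: [0.5367, 0.1499, 0.1939]
eef_rot: [[-0.99, 0.141, -0.029], [0.144, 0.968, -0.206], [-0.001, -0.208, -0.978]]
force: [0.1, 0.5, -0.0]
width: 0.0072
```

```bash
python3 look.py 10 side top wrist
python3 - <<'E'
from tgt import *
R=Rz(np.radians(-8.35)); o=np.array([.518,.0198,0]); c=o+R@[0,.1163,.1109]; B=board_R(np.radians(-8.35),12)
for h,f in ((.057,.004),(.010,.004),(0,.004),(0,0)): go(c+B@[0,.0267+h,f],toolR(-8.35,12))
S=pickle.load(open("pics/side10.pkl","rb"));crop("pics/s10.png",S,270,60,400,210,4)
T=pickle.load(open("pics/top10.pkl","rb"));crop("pics/t10.png",T,200,130,400,250,4)
E
```

```text
clk 10.1 pos [0.5367 0.1499 0.1939] w 0.0072 F [ 0.08  0.55 -0.03] j [  9.8   7.8 107.5 -12.2  68.9 -67.1]
[[-0.9896, 0.1407, -0.0287], [0.1436, 0.968, -0.2057], [-0.0012, -0.2077, -0.9782]]
turn [-0.0, 0.0007, -0.0006] shift [-0.0002, -0.0016, -0.0008]
turn [-0.0, 0.0007, -0.0006] shift [-0.0016, -0.0113, -0.0467]
turn [-0.0, 0.0007, -0.0006] shift [-0.0019, -0.0133, -0.0565]
turn [-0.0, 0.0007, -0.0006] shift [-0.0013, -0.0094, -0.0573]
```

View pics/s10.png

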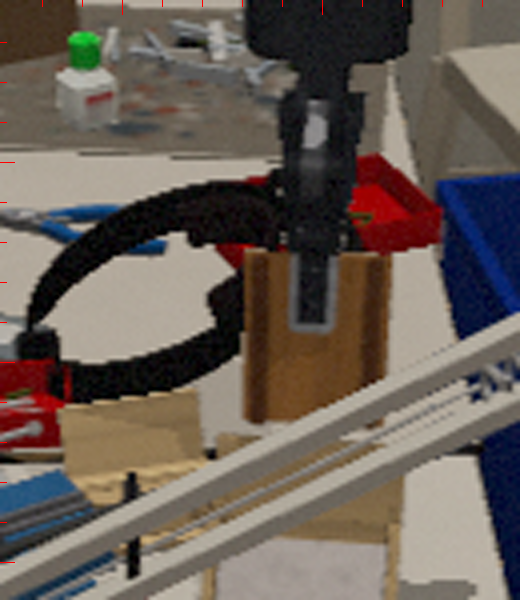

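View pics/wrist10.png

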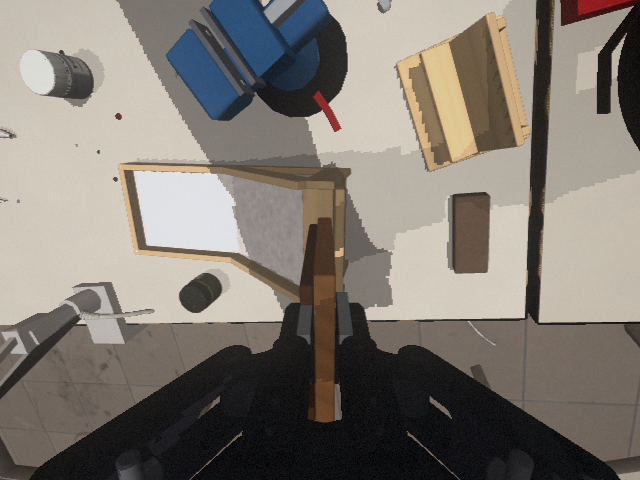

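>>> send_rows([
  [0, 0.0007, -0.0006, -0.0005, -0.004, -0.015, 1],
  [0, 0.0007, -0.0006, -0.0015, -0.008, -0.03, 1],
  [0, 0.0007, -0.0006, -0.0025, -0.0105, -0.042, 1],
  [0, 0.0007, -0.0006, -0.003, -0.0122, -0.05, 1],
  [0, 0.0007, -0.0006, -0.003, -0.0125, -0.053, 1],
  [0, 0.0007, -0.0006, -0.003, -0.0125, -0.053, 1],
  [0, 0.0007, -0.0006, -0.003, -0.0125, -0.053, 1],
])

```text
clock: 10.95
tool_pos: [0.5349, 0.1362, 0.1414]
eef_rot: [[-0.989, 0.144, -0.03], [0.147, 0.968, -0.206], [-0.001, -0.208, -0.978]]
force: [-0.6, -1.2, -1.3]
width: 0.007
```

```bash
python3 look.py 11 side top wrist
python3 - <<'E'
from tgt import *
S=pickle.load(open("pics/side11.pkl","rb"));crop("pics/s11.png",S,270,60,400,210,4)
R=Rz(np.radians(-8.35)); o=np.array([.518,.0198,0]); c=o+R@[0,.1163,.1109]; B=board_R(np.radians(-8.35),12)
print(B.T@(arm.state()["tool_pos"]-c))
W=pickle.load(open("pics/wrist11.pkl","rb"));crop("pics/w11.png",W,230,150,430,350,3)
E
```

```text
clk 10.95 pos [0.5349 0.1362 0.1414] w 0.007 F [-0.61 -1.24 -1.26] j [  8.5  10.7 110.2 -12.9  63.2 -66.8]
[[-0.9891, 0.1442, -0.0297], [0.1472, 0.9675, -0.2055], [-0.0009, -0.2076, -0.9782]]
[-0.0003107   0.03023441  0.00505594]
```

View pics/s11.png

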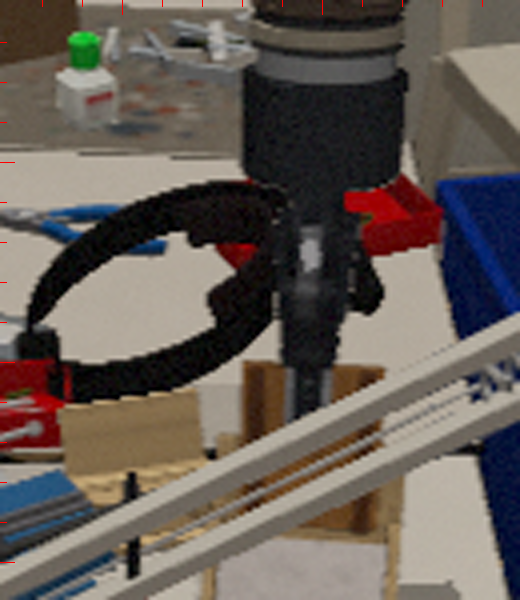

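View pics/w11.png

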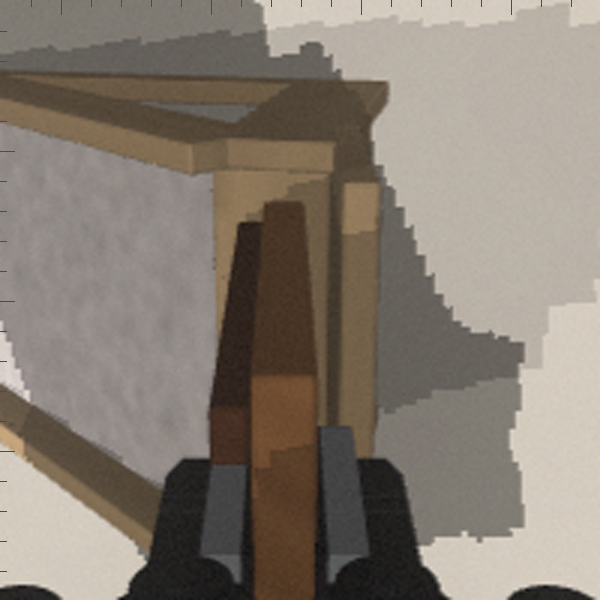

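>>> send_rows([
  [0, 0, 0, 0, -0.0004, -0.002, 1],
  [0, 0, 0, 0, -0.0006, -0.003, 1],
  [0, 0, 0, 0, -0.0006, -0.003, 1],
  [0, 0, 0, 0.0002, 0.0008, -0.0033, 1],
  [0, 0, 0, 0.0004, 0.002, -0.0036, 1],
  [0, 0, 0, 0.0005, 0.0028, -0.0038, 1],
  [0, 0, 0, 0.0005, 0.0028, -0.0038, 1],
])

```text
clock: 11.8
tool_pos: [0.5358, 0.1384, 0.1395]
eef_rot: [[-0.989, 0.143, -0.029], [0.146, 0.967, -0.208], [-0.002, -0.21, -0.978]]
force: [-0.6, -1.5, 7.7]
width: 0.0072
```

```bash
python3 look.py 12 wrist top
python3 - <<'E'
from tgt import *
R=Rz(np.radians(-8.35)); o=np.array([.518,.0198,0]); c=o+R@[0,.1163,.1109]; B=board_R(np.radians(-8.35),12)
print(B.T@(arm.state()["tool_pos"]-c))
W=pickle.load(open("pics/wrist12.pkl","rb"));crop("pics/w12.png",W,230,150,430,350,3)
E
```

```text
clk 11.8 pos [0.5358 0.1384 0.1395] w 0.0072 F [-0.61 -1.45  7.72] j [  8.8  11.  110.1 -13.   63.1 -66.5]
[[-0.9892, 0.1434, -0.0293], [0.1464, 0.9671, -0.2081], [-0.0015, -0.2101, -0.9777]]
[0.00040403 0.02867832 0.00237435]
```

View pics/w12.png

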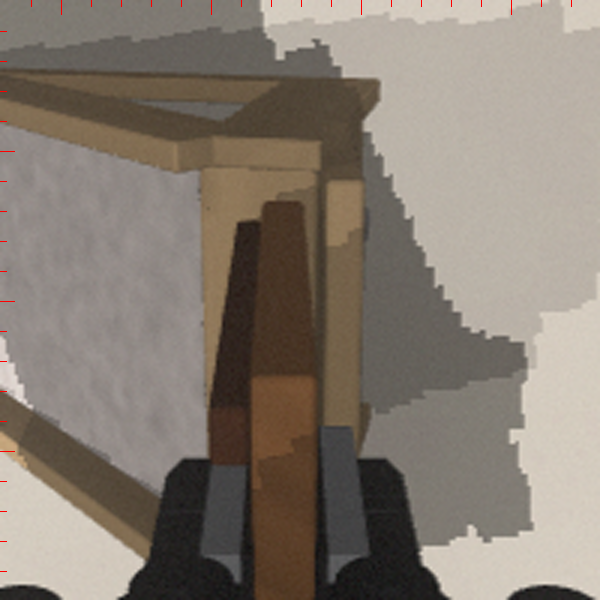

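>>> send_rows([
  [0, 0, 0, 0.0002, 0.001, 0, 1],
  [0, 0, 0, 0.0003, 0.0018, -0.0003, 1],
  [0, 0, 0, 0.0004, 0.0024, -0.0004, 1],
  [0, 0, 0, 0.0004, 0.0024, -0.0004, 1],
])

```text
clock: 12.3
tool_pos: [0.5364, 0.1407, 0.139]
eef_rot: [[-0.989, 0.143, -0.029], [0.146, 0.967, -0.208], [-0.002, -0.21, -0.978]]
force: [0.0, -1.3, 6.0]
width: 0.0076
```

```bash
python3 look.py 13 wrist
python3 - <<'E'
from tgt import *
W=pickle.load(open("pics/wrist13.pkl","rb"));crop("pics/w13.png",W,230,150,430,350,3)
E
```

```text
clk 12.3 pos [0.5364 0.1407 0.139 ] w 0.0076 F [ 0.03 -1.34  6.  ] j [  9.   11.2 109.9 -13.   63.1 -66.2]
[[-0.9892, 0.1435, -0.0289], [0.1463, 0.9671, -0.2082], [-0.0019, -0.2102, -0.9777]]
```

View pics/w13.png

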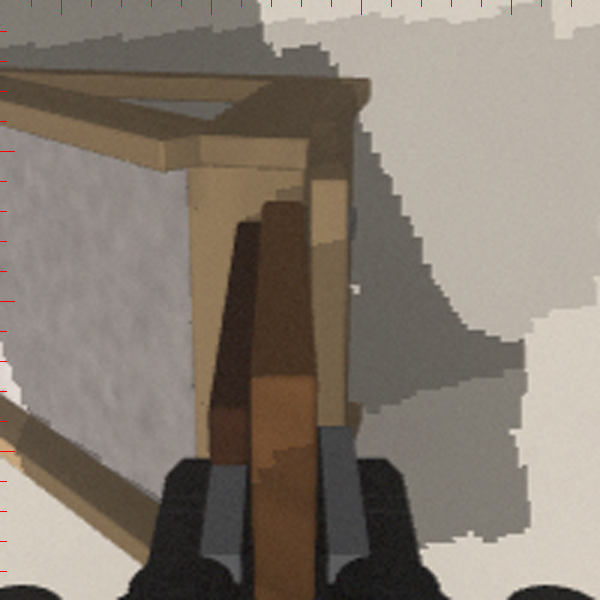

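>>> send_rows([
  [0, 0, 0, 0.0001, 0.0006, 0, 0.85],
  [0, 0, 0, 0.0001, 0.0006, 0, 0.7],
  [0, 0, 0, 0.0001, 0.0006, 0, 0.5],
  [0, 0, 0, 0.0001, 0.0006, 0, 0.2],
  [0, 0, 0, 0.0001, 0.0006, 0, 0.2],
  [0, 0, 0, 0.0001, 0.0006, 0, 0.2],
])

```text
clock: 12.95
tool_pos: [0.5352, 0.142, 0.1367]
eef_rot: [[-0.989, 0.144, -0.031], [0.147, 0.967, -0.206], [0.001, -0.208, -0.978]]
force: [-0.4, 0.1, 0.7]
width: 0.0342
```

```bash
python3 look.py 14 wrist
python3 - <<'E'
from tgt import *
W=pickle.load(open("pics/wrist14.pkl","rb"));crop("pics/w14.png",W,230,150,430,350,3)
E
```

```text
clk 12.95 pos [0.5352 0.142  0.1367] w 0.0342 F [-0.42  0.05  0.66] j [  9.1  11.4 110.  -12.9  62.9 -66.2]
[[-0.9891, 0.1438, -0.0314], [0.1471, 0.9675, -0.2058], [0.0008, -0.2082, -0.9781]]
```

View pics/w14.png

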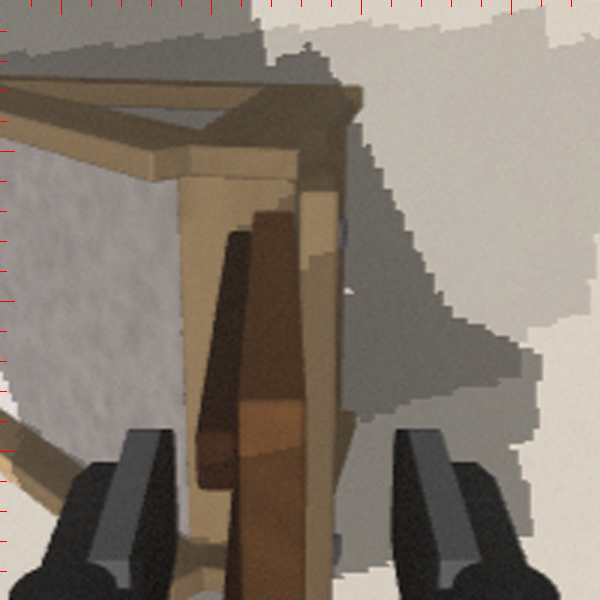

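Run:
```python
from tgt import *
R=Rz(np.radians(-8.35)); o=np.array([.5194,.0198,0]); c=o+R@[0,.1163,.1109]; B=board_R(np.radians(-8.35),12)
print(B.T@(arm.state()["tool_pos"]-c))
for p in ((0,.104,.001),(0,.104,-.05),(0,.05,-.038)): print(c+B@p);go(c+B@p,toolR(-8.35,12))
```

```text
[-0.00201944  0.02667878 -0.0013813 ]
[0.53928706 0.15529298 0.21283526]
turn [0.0, -0.0002, 0.0006] shift [0.004, 0.0133, 0.0761]
[0.54653142 0.20464969 0.20223177]
turn [0.0, -0.0002, 0.0006] shift [0.0112, 0.0627, 0.0655]
[0.54319645 0.18192813 0.15190674]
turn [0.0, -0.0002, 0.0006] shift [0.0079, 0.0399, 0.0152]
```

>>> send_rows([
  [0, 0, 0, 0.0003, 0.002, 0.01, 0.2],
  [0, 0, 0, 0.001, 0.0062, 0.03, 0.2],
  [0, 0, 0, 0.002, 0.0115, 0.055, 0.2],
  [0, 0, 0, 0.003, 0.016, 0.076, 0.2],
  [0, 0, 0, 0.003, 0.016, 0.076, 0.2],
  [0, 0, 0, 0.007, 0.04, 0.07, 1],
  [0, 0, 0, 0.011, 0.064, 0.0655, 1],
  [0, 0, 0, 0.011, 0.064, 0.0655, 1],
  [0, 0, 0, 0.011, 0.064, 0.0655, 1],
])

```text
clock: 13.9
tool_pos: [0.5458, 0.2058, 0.2013]
eef_rot: [[-0.989, 0.143, -0.033], [0.146, 0.967, -0.207], [0.002, -0.209, -0.978]]
force: [0.1, 0.0, -0.0]
width: 0.0003
```

```bash
python3 look.py 15 wrist side top
python3 - <<'E'
from tgt import *
R=Rz(np.radians(-8.35)); o=np.array([.5194,.0198,0]); c=o+R@[0,.1163,.1109]; B=board_R(np.radians(-8.35),12)
print(B.T@(arm.state()["tool_pos"]-c))
for p in ((0,.05,-.038),(0,.05,-.02)): print(c+B@p);go(c+B@p,toolR(-8.35,12))
S=pickle.load(open("pics/side15.pkl","rb"));crop("pics/s15.png",S,270,60,400,210,4)
W=pickle.load(open("pics/wrist15.pkl","rb"))
for P in [(35,42,-4),(35,42,4),(-35,42,-4),(-35,42,4)]: print(P,proj(W,c+B@(np.array(P)/1e3)).round(1))
E
```

```text
clk 13.9 pos [0.5458 0.2058 0.2013] w 0.0003 F [ 0.08  0.01 -0.03] j [ 15.   11.1 102.9 -11.6  71.4 -62.3]
[[-0.9892, 0.1426, -0.0327], [0.1463, 0.9674, -0.2068], [0.0021, -0.2094, -0.9778]]
[-0.00035197  0.10410178 -0.05044443]
[0.54319645 0.18192813 0.15190674]
turn [0.0002, -0.0003, 0.0009] shift [-0.0031, -0.0232, -0.0503]
[0.54063962 0.16450811 0.15564915]
turn [0.0002, -0.0003, 0.0009] shift [-0.0056, -0.0406, -0.0466]
(35, 42, -4) [[250.6 327.6]]
(35, 42, 4) [[237.7 327.6]]
(-35, 42, -4) [[241.6 218.8]]
(-35, 42, 4) [[227.3 218.8]]
```

View pics/wrist15.png

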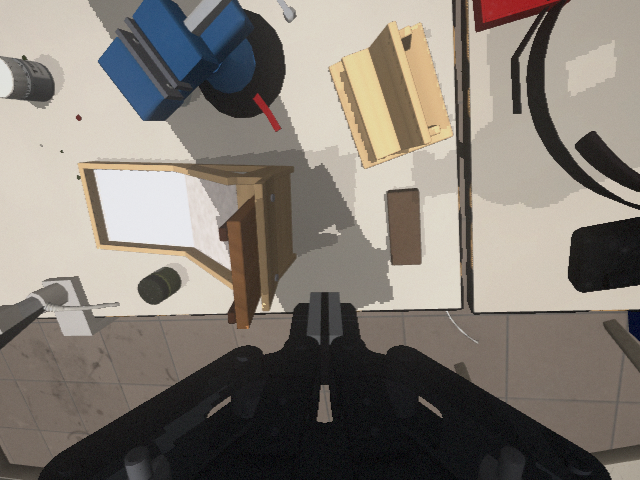

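View pics/s15.png

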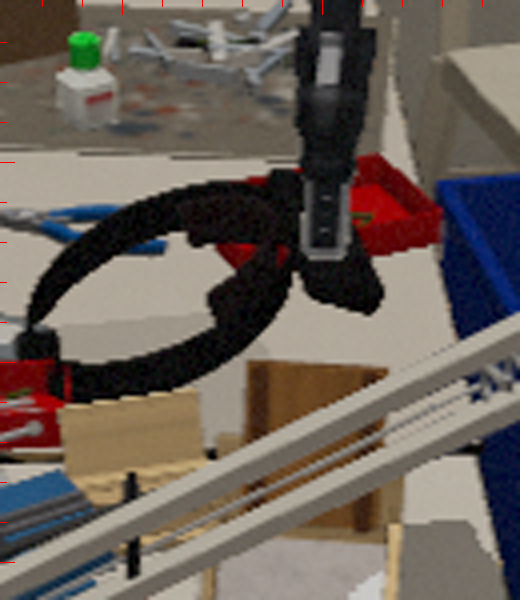

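>>> send_rows([
  [0, 0, 0, -0.001, -0.008, -0.018, 1],
  [0, 0, 0, -0.0025, -0.018, -0.04, 1],
  [0, 0, 0, -0.003, -0.023, -0.05, 1],
  [0, 0, 0, -0.003, -0.023, -0.05, 1],
  [0, 0, 0, -0.003, -0.023, -0.05, 1],
])

```text
clock: 14.55
tool_pos: [0.5438, 0.1828, 0.153]
eef_rot: [[-0.989, 0.145, -0.03], [0.148, 0.967, -0.206], [-0.0, -0.208, -0.978]]
force: [0.2, -0.0, 0.3]
width: 0.0001
```

```bash
python3 look.py 16 wrist
python3 - <<'E'
from tgt import *
W=pickle.load(open("pics/wrist16.pkl","rb"));crop("pics/w16.png",W,200,180,400,380,3)
E
```

```text
clk 14.55 pos [0.5438 0.1828 0.153 ] w 0.0001 F [ 0.17 -0.02  0.26] j [ 12.9  12.8 106.4 -12.3  65.8 -63.1]
[[-0.989, 0.1447, -0.0304], [0.1479, 0.9674, -0.2056], [-0.0003, -0.2078, -0.9782]]
```

View pics/w16.png

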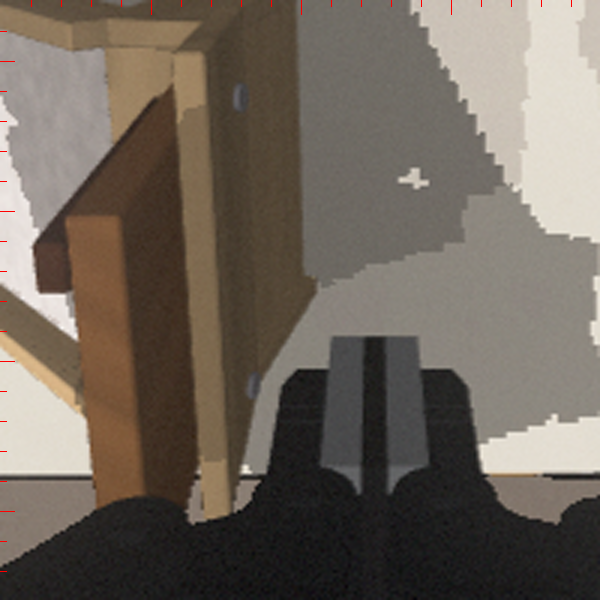

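>>> send_rows([
  [0, 0, 0, -0.001, -0.008, 0, 1],
  [0, 0, 0, -0.0023, -0.016, 0, 1],
  [0, 0, 0, -0.0035, -0.024, 0, 1],
  [0, 0, 0, -0.0046, -0.032, 0, 1],
  [0, 0, 0, -0.005, -0.036, 0, 1],
  [0, 0, 0, -0.005, -0.036, 0, 1],
])

```text
clock: 15.2
tool_pos: [0.5383, 0.1462, 0.1525]
eef_rot: [[-0.989, 0.145, -0.031], [0.148, 0.967, -0.206], [0.0, -0.208, -0.978]]
force: [-0.2, -0.0, -0.1]
width: -0.0001
```

```bash
python3 look.py 17 wrist
python3 - <<'E'
from tgt import *
W=pickle.load(open("pics/wrist17.pkl","rb"));crop("pics/w17.png",W,200,180,400,380,3)
E
```

```text
clk 15.2 pos [0.5383 0.1462 0.1525] w -0.0001 F [-0.23 -0.03 -0.08] j [  9.4  10.7 108.9 -12.6  64.7 -66.2]
[[-0.989, 0.1449, -0.0313], [0.1482, 0.9673, -0.2058], [0.0004, -0.2081, -0.9781]]
```

View pics/w17.png

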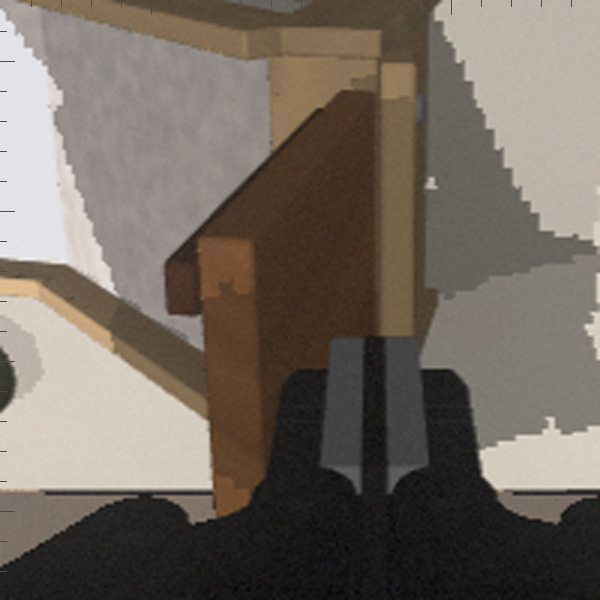

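>>> send_rows([
  [0, 0, 0, -0.001, -0.007, 0, 1],
  [0, 0, 0, -0.002, -0.014, 0, 1],
  [0, 0, 0, -0.003, -0.02, 0, 1],
  [0, 0, 0, -0.003, -0.02, 0, 1],
])

```text
clock: 15.65
tool_pos: [0.5352, 0.1261, 0.1523]
eef_rot: [[-0.989, 0.145, -0.032], [0.148, 0.967, -0.206], [0.001, -0.208, -0.978]]
force: [-0.1, 0.6, 0.1]
width: 0.0001
```

```bash
python3 look.py 18 wrist side
```

```text
clk 15.65 pos [0.5352 0.1261 0.1523] w 0.0001 F [-0.08  0.56  0.12] j [  7.5   9.6 110.2 -12.8  64.2 -68. ]
[[-0.989, 0.1448, -0.0315], [0.1482, 0.9673, -0.206], [0.0007, -0.2084, -0.978]]
```

View pics/wrist18.png

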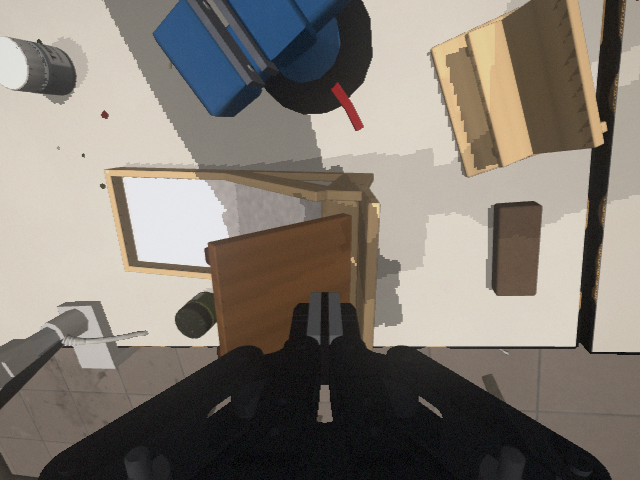

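>>> send_rows([
  [0, 0, 0, 0, 0, 0, 1],
  [0, 0, 0, 0, 0, 0, 1],
  [0, 0, 0, 0, 0, 0, 1],
])

```text
clock: 16.05
tool_pos: [0.5354, 0.1271, 0.1524]
eef_rot: [[-0.989, 0.144, -0.031], [0.147, 0.968, -0.206], [0.0, -0.208, -0.978]]
force: [-0.7, -0.7, 0.5]
width: 0.0003
```

```bash
python3 look.py 19 wrist side
```

```text
clk 16.05 pos [0.5354 0.1271 0.1524] w 0.0003 F [-0.74 -0.67  0.55] j [  7.6   9.6 110.2 -12.8  64.2 -68. ]
[[-0.9891, 0.1436, -0.0309], [0.1469, 0.9675, -0.2058], [0.0003, -0.2081, -0.9781]]
```

View pics/wrist19.png

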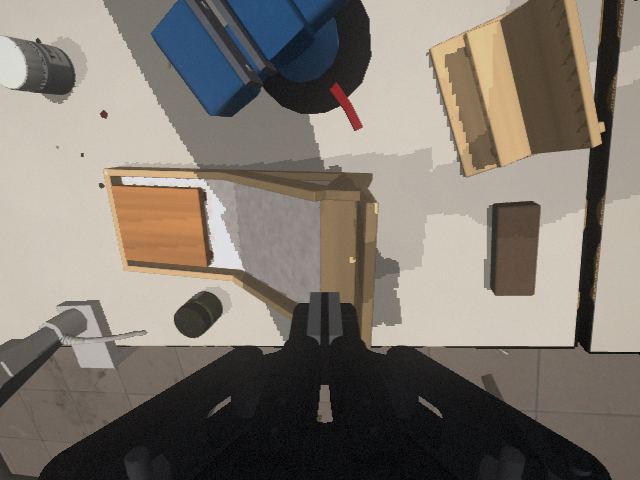

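View pics/side19.png

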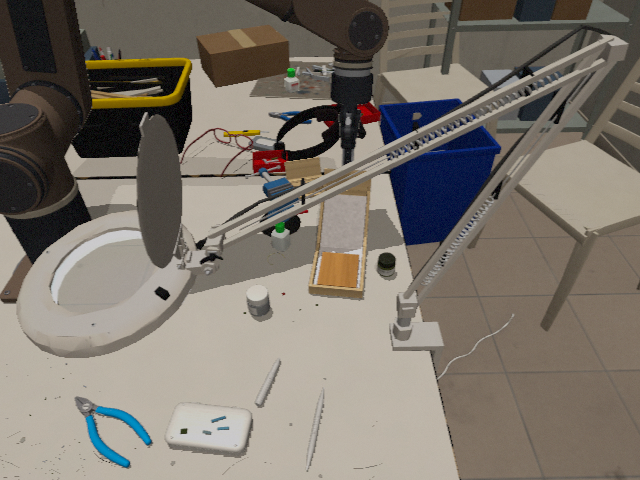

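>>> send_rows([
  [0, 0, 0, 0.002, 0.01, 0.03, 1],
  [0, 0, 0, 0.004, 0.02, 0.06, 1],
  [0, 0, 0, 0.006, 0.03, 0.1, 1],
  [0, 0, 0, 0.006, 0.03, 0.1, 1],
  [0, 0, 0, 0.006, 0.03, 0.1, 1],
])

```text
clock: 16.65
tool_pos: [0.542, 0.1574, 0.2539]
eef_rot: [[-0.989, 0.144, -0.028], [0.147, 0.968, -0.205], [-0.002, -0.207, -0.978]]
force: [-0.7, 0.9, -0.8]
width: -0.0002
```

```bash
python3 look.py 20 wrist side
python3 - <<'E'
from tgt import *
S=pickle.load(open("pics/side20.pkl","rb"));crop("pics/s20.png",S,300,190,400,300,5.4)
W=pickle.load(open("pics/wrist20.pkl","rb"));crop("pics/w20.png",W,60,120,260,320,3)
E
```

```text
clk 16.65 pos [0.542  0.1574 0.2539] w -0.0002 F [-0.74  0.87 -0.82] j [ 10.5   5.4 103.6 -11.7  75.2 -67.7]
[[-0.9892, 0.144, -0.028], [0.1467, 0.9677, -0.2053], [-0.0025, -0.2072, -0.9783]]
```

View pics/s20.png

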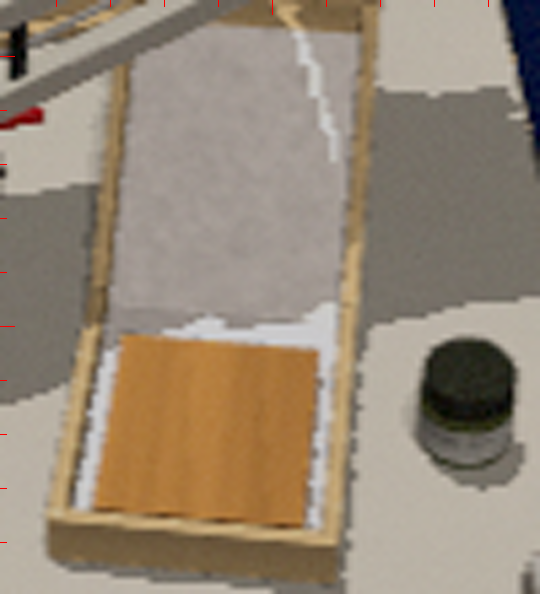

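View pics/wrist20.png

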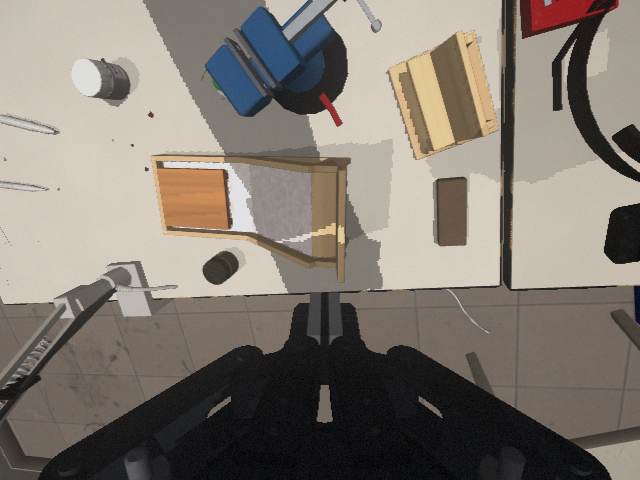

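Run:
```python
from tgt import *
S=pickle.load(open("pics/side20.pkl","rb")); R=Rz(np.radians(-8.35)); o=np.array([.5194,.0198,0])
P=[R.T@(ray(S,(300+X/5.4-.5,190+Y/5.4-.5),.021)-o) for X,Y in((120,335),(320,350),(305,525),(95,508))]
print(np.round(P,4),np.mean(P,0))
T=arm.grab_frame("top"); print(arm.state()["qd"].round(2))
S2=arm.grab_frame("side"); print(np.abs(S2["image"].astype(int)-S["image"])[230:300,300:400].max())
```

```text
[[-0.0336 -0.0262  0.021 ]
 [ 0.0368 -0.0255  0.021 ]
 [ 0.0371 -0.1081  0.021 ]
 [-0.0317 -0.1088  0.021 ]] [ 0.00216587 -0.06714994  0.021     ]
[-0.03  0.33  0.17 -0.02 -0.01  0.11]
52
```

>>> send_rows([
  [0, 0, 0, 0, 0, 0, 1],
  [0, 0, 0, 0, 0, 0, 1],
  [0, 0, 0, 0, 0, 0, 1],
  [0, 0, 0, 0, 0, 0, 1],
  [0, 0, 0, 0, 0, 0, 1],
])

```text
clock: 17.35
tool_pos: [0.5414, 0.1569, 0.2524]
eef_rot: [[-0.989, 0.144, -0.031], [0.147, 0.967, -0.206], [0.0, -0.208, -0.978]]
force: [-0.1, 0.6, -0.0]
width: 0.0
```

```bash
python3 -c "
from station import arm
print(arm.finish_job())"
```

```text
the job is handed in; nothing more can be done
None
```

The job is handed in at 17.4 s of the 59 s; no verdict is reported, so what follows rests on my own checks.

I moved the paint pot off the landing and stood it on the bare table beyond the ramp, near (0.60, -0.035). Then I took the board from the drying stand, seated it at the head of the ramp with its runners downhill, and pushed it over from behind with closed fingers. It fell on its runners and slid down by itself.

**Last checks:**
- **Board:** the side image shows it lying flat on the landing against the end wall. Its centre is at about ramp (2, -67) mm, roughly 12 mm from the landing's middle; the limit is 22 mm.
- **Pot:** the last pictures show it standing upright on the table.
- **Other things:** the last wrist picture shows nothing visibly disturbed among the glue bottle, white-lidded pot and sanding block. I did not measure their displacement.
- **Robot:** the arm was about 0.1 m clear of the ramp and touching nothing.

**Where readings disagreed:** the wrist camera placed things about 1–2.5 mm lower in x than the top and side cameras. That is about what the calibration tolerance allows, and I worked with averages. Two side pictures taken a few moments apart differed at some pixels over the landing (by up to 52 levels). I took this for image noise or a shifting shadow and did not follow it up.

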